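Charge the patio chopper and hold its bayonet lid at pulse

TASK

Pour all six frozen strawberries from the white cup into the open bowl of the chopper and stand the emptied cup upright on the table. Then seat the lid fully home in the bowl's collar, its lugs through the two slots at the white marks, and twist it clockwise about half-way to the lock, into the green pulse zone, without letting it click over into the lock at the red marks. Finish while still gripping the lid and holding it in the pulse zone against its return spring, and leave the other tableware where it stands.

Things in the scene. Friction and masses are not known exactly. Their poses are not given: they have to be found in the camera images.
- chopper: Compact electric chopper, fixed on the table: cream motor base 136 mm across, black bayonet collar 129 mm across whose flat top is 149 mm above the table, open steel bowl inside. Origin on the table under its axis, z up. Its two halves are alike: the lid fits either way round.
- bowl_mouth (a point): Centre of the chopper's round mouth, on its axis, level with the collar's top; axes as the chopper's. Two ledges 5 mm thick narrow the mouth to 93 mm across, except at the two slots.
- bowl_floor (a point): Centre of the bowl's inner floor, on the axis, 81 mm below bowl_mouth. The bowl is 92 mm across inside; a blade hub 18 mm across stands 16 mm up from this point, with a flat blade.
- slot (a point): Outer end of one of the two slots in the ledges, at the collar's top, 50 mm from the axis towards the chopper's +x; the other is opposite, towards -x. Each slot is 30 degrees wide, 106 mm across outside, and has a white mark on the collar. Clockwise from it, seen from above, lie a green pulse zone (32 to 59 degrees on) and a red lock mark (92 degrees on).
- switch_ring (a joint): Angle (rad) of the chopper's switch ring, pushed by the lid's lugs: 0 at rest, growing as the lid turns clockwise, after about 0.11 rad of free turn from mid-slot. A spring returns it (0.05 N m at first, 0.11 in the pulse zone). Pulse zone 0.45 to 0.93, best 0.69 (lid turned 0.80). At 1.0 two sprung balls resist (0.3 N m more): forced past them, it clicks into lock at 1.49.
- lid_grip (a point): Centre of the grip bar of the loose lid (about 140 g), on the lid's axis, 48 mm above its underside, 12 mm below the bar's top. The black bar lies along the lid's x: 72 mm long, 18 mm wide (pinch it along y); the grey lid's top is 23 mm below this point. White pointers at the bar's ends. Seated, this point is 32 mm above bowl_mouth and stays there; turning needs no push down.
- lid_base (a point): Centre of the lid's underside, on which it stands at the start. Above it: a plug 87 mm across (80 mm at the very bottom, tapered over 4 mm), then, 16 mm up, the underside of a flange 107 mm across, which rests on the collar's top when seated. The plug has 3 mm to spare all round in the mouth.
- lid_lug (a point): Tip of one of the two lugs on the plug, in line with the bar and pointers, 50 mm from the axis towards the lid's +x (the other towards -x). Lugs are 14 mm wide, 5 mm thick, 4 to 9 mm above the underside; they pass the slots with about 6 degrees to spare either way, and lie under the ledges once the lid turns.
- cup_centre (a point): White porcelain cup without handle, gold rim, 85 mm tall, 56 mm across at the foot, 76 mm at the rim, 66 mm here; wall 3 mm, about 130 g empty. This point is on its axis half-way up; z points out of its mouth. It starts upright on the table with the six strawberries in it. Tipping it to about 115 degrees from upright empties it.
- berry0_centre (a point): Frozen strawberry, hulled, rigid, round, 25 mm across, 26 mm long, 10 g; its centre.
- berry1_centre (a point): Another strawberry, as berry0; its centre.
- berry2_centre (a point): Another strawberry, as berry0; its centre.
- berry3_centre (a point): Another strawberry, as berry0; its centre.
- berry4_centre (a point): Another strawberry, as berry0; its centre.
- berry5_centre (a point): Another strawberry, as berry0; its centre.
- coffee_pot: White porcelain coffee pot with gold-rimmed lid, 217 mm tall, 132 mm wide, spout towards -y to 121 mm and handle towards +y to 118 mm from its axis; origin under its centre. A bystander.
- sugar_pot: White sugar pot with a gold knob, 80 mm across, 79 mm tall; origin under its centre. A bystander.
- coupe_left: Glass dessert coupe, 84 mm across, 66 mm tall; origin under its centre. A bystander.
- coupe_right: Another glass dessert coupe, the same size. A bystander.
- milk_jug: White milk jug, 72 mm across, 88 mm tall, handle towards +y to 60 mm; origin under its centre. A bystander.
- spoon: Steel spoon, 180 mm long, lying along its x; origin under its middle. A bystander.
Not all that is in view belongs to the job. Leave any orange look-alike of the part that bears cup_centre alone. What is shaped like the part that bears lid_grip but orange or purple is not meant.

How it is judged:
By the outcome, as a careful person would: the job done as asked, in the order asked, and still so for the second after the job is handed in, while the arm keeps its last pose, push and grip.
It also fails if it takes over 72 s, if anything falls off the work surface, if the arm or the gripper's body presses on something with over 40 N, if the wrist force passes 120 N, or if a joint passes its speed limit or range.

ROBOT

A 6-joint arm with a two-finger parallel gripper is mounted at the origin on the work surface. World frame = base frame: x ahead of the robot, y to its left, z up, the work surface at z = 0. Lengths are in m, angles in rad, forces in N, time in s.
With the tool pointing down it reaches from about 0.375 to 0.9 m from the base axis. Payload 3.1 kg.
Tool frame: the origin (TCP) lies between the finger pads; the fingertips stand 22 mm ahead of it and the grasp point (between the pads) lies 3 mm ahead of it; z points along the fingers, y is the direction in which the jaws open and shut (so a half turn about z gives the same grasp; the last joint's range is limited). The gripper opens to 85 mm and grips with 20 to 120 N. Pads are 22 mm wide; open, the fingers measure 114 mm over their backs; the gripper's body (76 mm by 85 mm) begins 54 mm behind the grasp point. The pads swing forward as they close: fully open they stand 13 mm farther back than shut.
Start: joints at [1.111, 0.527, 1.433, -0, 1.181, -0.178], TCP at [0.174, 0.6, 0.253] pointing down, gripper open.
Joint ranges: [-3.08, 3.08], [-0.75, 2.2], [0.22, 2.44], [-1.43, 4.57], [0, 2.65], [-2.85, 2.85]. Speed limits (rad/s): [2.79, 2.79, 3.14, 3.14, 3.14, 3.14].

INTERFACE

Orientations are given as a unit quaternion [x, y, z, w].
In Python, from station import status, snapshot, manip gives the robot as it stands.
- The arm moves only by the tool move_arm, never from a script. Its argument "plan" is a list that holds one entry, the list of rows, each a list of 7 numbers: the turn, a rotation vector about the tool's x, y, z scaled (see below), then the shift along the tool's x, y, z scaled (see below), then the closure, from 0 (fully open) to 1 (shut). A call has exactly 8 rows; each row is the pose to reach, as a shift and turn from the pose commanded when the call began, along the tool's axes at that moment; what a row does not reach only later rows make up. The controller multiplies each number of a shift by 100 mm and each number of a turn by pi/4 rad. A row lasts 1/8 s, in which the tool goes at most 62.5 mm and 10.7 degrees, less where a joint would pass 70% of its speed; a pose out of reach is approached as far as the arm can. A call with a number of a shift or a turn outside -1 to 1 is refused whole. A call with a gripper value outside its range is refused whole. The fingers move at their own pace and stop on an object; "force" is the grip in N (left out, the last holds). Time passes only in rows, so rows that repeat a pose let the fingers close, or fill a call up. It gives the time, the measured TCP pose, the force and the opening at its end, in the units of the state.
- status.sense(): the state, without advancing time (a new reading comes with each control period).
- snapshot(name): name is "side" or "top"; returns a dict with "img" (420x560x3 uint8, red, green, blue), "depth" (420x560 float32, m along the optical axis (not along the pixel's ray), 0 where there is no reading), "mtx" (3x3 intrinsics, pixels), "T" (4x4, takes a point from camera to world coordinates). Camera axes: x right, y up, looking along -z (the intrinsics and any distortion apply to the point x, -y, -z); pixel columns grow to the right and rows downward; lengths in m; the calibration is good to about 2 mm. A picture is of the moment at which its call begins.
- manip.sign_off(): hands the job in, once; it reports no verdict.
The state is a dict: "t": time; "q": joint angles; "qd": joint speeds; "tau": joint torques, N m; "tcp_pos": TCP position; "tool_rot": TCP orientation; "force": force on the tool from outside, world axes, zero at the start; "ft_torque": the same for the moment, N m; "finger_gap": opening from 0.0 (shut) to 1.0 (fully open).
Only numpy, scipy, OpenCV 4.12 (cv2) and the standard library are available. Lean on these libraries where they do the work, as an engineer would, in place of code of your own. Each camera call takes 0.05 s, during which the arm holds its last target. There are 200 camera calls.

## Working session

There is one attempt and no reset: what is moved stays moved. The work goes in short steps, Python scripts to look and compute and a tool call to move; the robot and the scene stay as the last step left them, time stands still between calls to the robot, and variables do not carry over. Pictures are saved under pics/ and viewed, on a budget of 10 in all, crops included, one or two more only if the job needs it, and the job is handed in when it is done.

Besides the shell and the picture viewer there is one more tool, called after ">>>" by a JSON object that holds its "method" and its "body". move_arm: Moves the arm, as the interface text tells. Its arguments: {"type":"object","properties":{"plan":{"type":"array"},"force":{"type":"number"}},"required":["plan"]}

```bash
mkdir -p pics; ls
cat > h.py <<'E'
import numpy as np, cv2
from scipy.spatial.transform import Rotation as R
from station import status, snapshot, manip
def cloud(s):
    d=s["depth"];h,w=d.shape;K=s["mtx"];u,v=np.meshgrid(np.arange(w),np.arange(h))
    P=np.stack([(u-K[0,2])/K[0,0]*d,-(v-K[1,2])/K[1,1]*d,-d],-1)
    P=P@s["T"][:3,:3].T+s["T"][:3,3]; P[d==0]=np.nan
    return P
def save(n,img): cv2.imwrite("pics/"+n,img[...,::-1])
E
python3 - <<'E'
from h import *
print(status.sense())
ims=[]
for n in("top","side"):
    s=snapshot(n);np.savez(n+"0.npz",**s);ims.append(s["img"]);print(n,s["mtx"],s["T"])
    save(n+"0.png",s["img"])
    print({k:v for k,v in s.items() if k not in("img","depth","mtx","T")})
E
```

```text
pics
{'t': 0.0, 'q': array([ 1.11049681e+00,  5.28471520e-01,  1.43391073e+00, -1.23784140e-06,
        1.18138220e+00, -1.78492134e-01]), 'qd': array([-0.00077982, -0.00314005,  0.00040931,  0.00063731,  0.00047741,
        0.00018566]), 'tau': array([-7.73960928e-04, -4.42358637e+01, -1.78021860e+01, -1.52050629e-04,
        8.59063177e-03,  3.24021983e-06]), 'tcp_pos': array([0.173473  , 0.59974708, 0.25232759]), 'tool_rot': array([ 1.40437589e-01,  9.90088938e-01, -1.03115959e-03, -3.40421267e-04]), 'force': array([-0.93856287,  0.02521737,  0.33550309]), 'ft_torque': array([-0.00582778, -0.01170276,  0.0140124 ]), 'finger_gap': 0.999751281016991}
top [[540.540846     0.         277.58578674]
 [  0.         540.540846   206.37185226]
 [  0.           0.           1.        ]] [[ 0.00292788  0.99839626 -0.05653607  0.47648357]
 [-0.99974257  0.00165043 -0.02262885 -0.05987435]
 [-0.02249925  0.05658777  0.99814408  1.39091856]
 [ 0.          0.          0.          1.        ]]
{}
side [[467.19987126   0.         279.66245267]
 [  0.         467.19987126 205.31510331]
 [  0.           0.           1.        ]] [[ 0.70997927  0.44013748 -0.54973487 -0.10334921]
 [-0.70421748  0.44076249 -0.55660235 -0.71964865]
 [-0.00267904  0.78230903  0.62288474  0.88546973]
 [ 0.          0.          0.          1.        ]]
{}
```

View pics/top0.png

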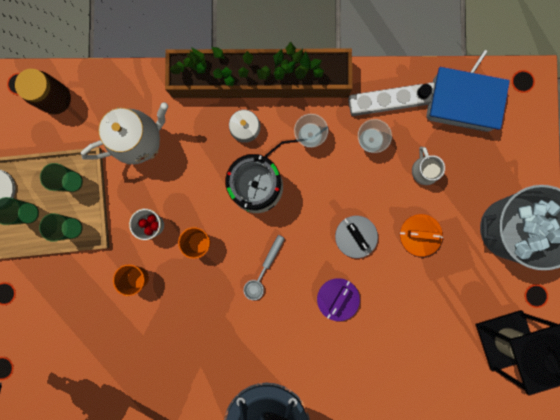

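View pics/side0.png

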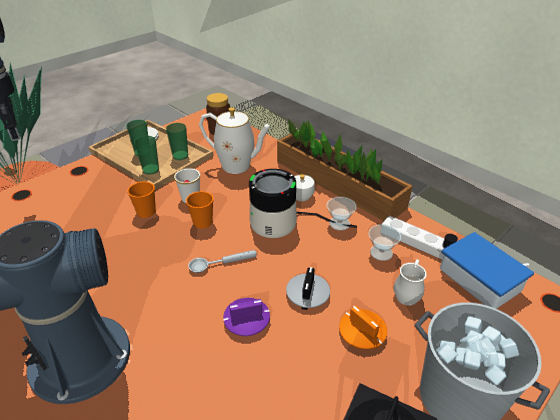

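The white cup with berries is at top (146,224). Its look-alikes are the orange cups at (195,242) and (129,281). The grey lid with the black bar is at (357,237), with an orange one at (422,236) and a purple one at (339,300). The chopper is at (254,184), and the spoon lies between it and the lid at (265,270). By the description I choose the white cup and the grey lid; next I measure them and check in a close crop.

```bash
cat >> h.py <<'E'
def circ(xy):
    A=np.c_[2*xy,np.ones(len(xy))];s=np.linalg.lstsq(A,(xy**2).sum(1),rcond=None)[0]
    return s[:2],np.sqrt(s[2]+s[0]**2+s[1]**2)
def load(n): return dict(np.load(n))
def rcirc(xy):
    for _ in range(8):
        c,r=circ(xy);e=abs(np.hypot(*(xy-c).T)-r);k=e<=max(2.5*np.median(e),.001)
        if k.all():break
        xy=xy[k]
    return c,r,len(xy),np.median(e)
E
python3 - <<'E'
from h import *
s=load("top0.npz");P=cloud(s);I=s["img"].astype(int);hsv=cv2.cvtColor(s["img"],cv2.COLOR_RGB2HSV).astype(int)
for n,(u,v) in dict(cup=(146,224),lid=(357,237),chop=(254,184),o1=(195,242),o2=(129,281),pot=(130,136),sug=(244,125),coupe=(311,131),spoon=(254,289)).items():
    w=P[v-45:v+45,u-45:u+45].reshape(-1,3);c=P[v,u]
    print(n,c.round(3),"zmax near",np.nanmax(w[np.hypot(*(w[:,:2]-c[:2]).T)<.07][:,2]).round(3))
def win(u,v,r): 
    m=np.zeros(P.shape[:2],bool);m[v-r:v+r,u-r:u+r]=1;return m
m=win(146,224,24)&(abs(P[...,2]-.085)<.006);print("cup rim",rcirc(P[m][:,:2]))
m=win(254,184,40)&(abs(P[...,2]-.149)<.005);print("collar",rcirc(P[m][:,:2]),P[m][:,2].mean())
q=P[m][:,:2]; c=(q.max(0)+q.min(0))/2;print("bbox",c,np.ptp(q,axis=0))
col=P[m];hh=hsv[m]
cc=rcirc(q)[0]
for nm,k in dict(white=(hh[:,1]<60)&(hh[:,2]>150),green=(hh[:,0]>45)&(hh[:,0]<85)&(hh[:,1]>100)&(hh[:,2]>80),red=((hh[:,0]<8)|(hh[:,0]>172))&(hh[:,1]>120)&(hh[:,2]>80)).items():
    d=col[k][:,:2]-cc;r=np.hypot(*d.T);print(nm,sorted(zip(np.degrees(np.arctan2(d[:,1],d[:,0])).round().astype(int),(r*1000).round().astype(int))))
m=win(357,237,28)&(abs(P[...,2]-.025)<.005);print("lid flange",rcirc(P[m][:,:2]),P[m][:,2].mean())
q=P[m][:,:2];print("bbox",(q.max(0)+q.min(0))/2,np.ptp(q,axis=0))
m=win(357,237,28)&(P[...,2]>.05)&(P[...,2]<.075);b=P[m];mu=b.mean(0);w,V=np.linalg.eigh(np.cov(b[:,:2].T));print("bar",mu,np.sqrt(w*12),np.degrees(np.arctan2(V[1,1],V[0,1])),len(b),(b[:,:2].max(0)+b[:,:2].min(0))/2)
# heights of everything in a map: obstacles between
a=s["img"]
z=[cv2.resize(a[v-30:v+30,u-30:u+30],(260,260),interpolation=cv2.INTER_CUBIC) for u,v in((146,224),(254,184),(357,237))]
save("crop1.png",np.hstack(z))
E
```

```text
cup [0.508 0.3   0.046] zmax near 0.091
lid [ 0.477 -0.224  0.061] zmax near 0.069
chop [0.605 0.027 0.086] zmax near 0.158
o1 [0.463 0.183 0.005] zmax near 0.092
o2 [ 0.362  0.354 -0.003] zmax near 0.09
pot [0.703 0.3   0.192] zmax near 0.222
sug [0.75  0.053 0.081] zmax near 0.082
coupe [ 0.745 -0.113  0.033] zmax near 0.073
spoon [0.344 0.031 0.006] zmax near 0.022
cup rim (array([0.50691643, 0.293089  ]), np.float64(0.036116082384987626), 154, np.float64(0.0009763274294591791))
collar (array([0.60534386, 0.0264148 ]), np.float64(0.05638119107197211), 1057, np.float64(0.004153485448693192)) 0.14912643500407216
bbox [0.60585914 0.02663886] [0.12587331 0.12757769]
white [(np.int64(-17), np.int64(58)), (np.int64(-16), np.int64(61)), (np.int64(-15), np.int64(55)), (np.int64(-15), np.int64(58)), (np.int64(163), np.int64(58)), (np.int64(163), np.int64(60))]
green [(np.int64(-75), np.int64(56)), (np.int64(-74), np.int64(59)), (np.int64(-74), np.int64(61)), (np.int64(-73), np.int64(54)), (np.int64(-73), np.int64(57)), (np.int64(-72), np.int64(60)), (np.int64(-72), np.int64(62)), (np.int64
[... 3232 characters left out ...]
 (np.int64(68), np.int64(56)), (np.int64(69), np.int64(59)), (np.int64(70), np.int64(55)), (np.int64(70), np.int64(63)), (np.int64(71), np.int64(58)), (np.int64(72), np.int64(60)), (np.int64(73), np.int64(55)), (np.int64(73), np.int64(57)), (np.int64(73), np.int64(62)), (np.int64(73), np.int64(64)), (np.int64(74), np.int64(59)), (np.int64(74), np.int64(62)), (np.int64(76), np.int64(56))]
lid flange (array([ 0.47813735, -0.22702331]), np.float64(0.04291191505997893), 707, np.float64(0.005088618780743563)) 0.02391148161293827
bbox [ 0.47837944 -0.22685838] [0.10336133 0.10598839]
bar [ 0.4787181  -0.22626741  0.05994083] [0.01856064 0.07167176] -147.01625056367683 223 [ 0.478335   -0.22617184]
```

View pics/crop1.png

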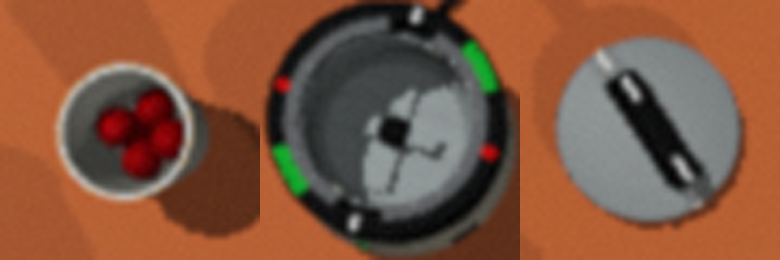

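The crop shows the white gold-rimmed cup with red berries, the chopper with white slot marks at crop (415,15) and (355,222), and the grey lid with its black bar and white pointers. These are the right parts. I'll write a helper that turns world targets into move numbers, and log poses to learn the arm's kinematics.

```bash
cat >> h.py <<'E'
import json,os
def tool(az,p,roll=0):
    "tool pointing to azimuth az, p deg below horizontal, roll about own z"
    a,p=np.radians([az,p]);z=np.array([np.cos(p)*np.cos(a),np.cos(p)*np.sin(a),-np.sin(p)]);y=np.array([-np.sin(a),np.cos(a),0])
    return R.from_matrix(np.c_[np.cross(y,z),y,z])*R.from_euler('z',roll,degrees=True)
def st(log=True):
    s=status.sense()
    if log: open("log.txt","a").write(json.dumps([s["q"].tolist(),s["tcp_pos"].tolist(),s["tool_rot"].tolist()])+"\n")
    return s
def go(p,Rt,frm=None):
    "print shift/turn numbers from pose frm (default measured) to p,Rt"
    s=status.sense();p0,R0=frm if frm else (s["tcp_pos"],R.from_quat(s["tool_rot"]))
    print("turn",((R0.inv()*Rt).as_rotvec()/(np.pi/4)).round(3),"shift",(R0.inv().apply(np.array(p)-p0)/.1).round(3))
    return np.array(p),Rt
E
python3 - <<'E'
from h import *
st(); a=go([.28,.47,.28],tool(35,60)); b=go([.345,.345,.28],tool(22,35),a)
s=load("top0.npz");P=cloud(s);hsv=cv2.cvtColor(s["img"],cv2.COLOR_RGB2HSV).astype(int)
for u,v in((195,242),(129,281)):
    m=np.zeros(P.shape[:2],bool);m[v-22:v+22,u-22:u+22]=1;m&=abs(P[...,2]-.085)<.008;print(rcirc(P[m][:,:2]),P[m][:,2].max())
E
```

```text
turn [-0.299 -0.623 -1.109] shift [-1.384 -0.951 -0.274]
turn [ 0.197 -0.553  0.215] shift [ 0.16  -1.397 -0.092]
(array([0.46238334, 0.17292217]), np.float64(0.035993418977683295), 165, np.float64(0.0011247545079591803)) 0.09185753726529722
(array([0.37207024, 0.32982801]), np.float64(0.035939655920835874), 135, np.float64(0.000680485571478609)) 0.08998983292488671
```

>>> {"method": "move_arm", "body": {"plan": [[[-0.06,-0.12,-0.18,-0.2,-0.18,-0.05,0],[-0.12,-0.24,-0.36,-0.4,-0.36,-0.1,0],[-0.18,-0.36,-0.54,-0.6,-0.54,-0.15,0],[-0.24,-0.48,-0.72,-0.8,-0.72,-0.2,0],[-0.3,-0.6,-0.9,-1,-0.9,-0.25,0],[-0.3,-0.6,-0.9,-1,-0.9,-0.25,0],[-0.3,-0.6,-0.9,-1,-0.9,-0.25,0],[-0.3,-0.6,-0.9,-1,-0.9,-0.25,0]]]}}

```text
t: 1.1
tcp_pos: [0.2453, 0.4877, 0.2787]
tool_rot: [-0.211, 0.943, 0.082, 0.242]
force: [0.1, 0.3, 0.4]
finger_gap: 1.003
```

Run:
```python
from h import *
s=st();print(s["q"].round(3),s["tcp_pos"],s["force"])
go([.345,.345,.28],tool(25,35))
```

```text
[ 1.013  0.292  1.896 -0.457  0.53  -0.651] [0.24528212 0.48767933 0.27874768] [0.1025725  0.25192648 0.42022595]
turn [ 0.065 -0.568 -0.027] shift [-0.285 -1.717  0.045]
```

```bash
cat >> h.py <<'E'
def data(): return [tuple(map(np.array,json.loads(l))) for l in open("log.txt")]
def rot(q,C=None):
    r=R.from_euler('z',q[0])*R.from_euler('y',q[1]+q[2])*R.from_euler('z',q[3])*R.from_euler('y',q[4])*R.from_euler('z',q[5])
    return r
def lin(q):
    "rows of position, linear in r0,h,L1,A(along forearm),B(elbow offset),d"
    B=R.from_euler('z',q[0]);x=B.apply([1,0,0]);z=np.array([0,0,1.])
    U=B*R.from_euler('y',q[1]);F=B*R.from_euler('y',q[1]+q[2])
    return np.c_[x,z,U.apply(z),F.apply(z),F.apply([1,0,0]),rot(q).apply(z)]
def fit():
    D=data();A=np.vstack([lin(q) for q,_,_ in D]);b=np.concatenate([p for _,p,_ in D])
    w,_,rk,sv=np.linalg.lstsq(A,b,rcond=None);return w,rk,sv,abs(A@w-b).max()
E
python3 - <<'E'
from h import *
for q,p,o in data(): print((rot(q).inv()*R.from_quat(o)).as_rotvec())
print(fit())
E
```

```text
[-2.43137234e-16  2.30251803e-16  1.57079633e+00]
[-4.31601707e-16 -3.39115627e-16  1.57079633e+00]
(array([ 0.79887143, -0.23616194,  0.09084295, -0.28450331, -0.0847503 ,
       -0.22326883]), np.int32(5), array([2.72845458e+00, 2.08824772e+00, 3.95252367e-01, 1.84051492e-01,
       6.82472921e-02, 7.07579956e-17]), np.float64(0.0994488446104396))
```

>>> {"method": "move_arm", "body": {"plan": [[[0.01,-0.1,0,-0.04,-0.2,0,0],[0.02,-0.15,0,-0.08,-0.4,0,0],[0.03,-0.2,0,-0.12,-0.6,0,0],[0.04,-0.25,0,-0.16,-0.8,0,0],[0.05,-0.3,0,-0.2,-1,0,0],[0.05,-0.3,0,-0.2,-1,0,0],[0.05,-0.3,0,-0.2,-1,0,0],[0.05,-0.3,0,-0.2,-1,0,0]]]}}

```text
t: 2.1
tcp_pos: [0.3046, 0.4047, 0.2835]
tool_rot: [-0.196, 0.91, 0.087, 0.355]
force: [0.4, 0.1, -0.3]
finger_gap: 1.001
```

```bash
cat >> h.py <<'E'
def lin(q):
    B=R.from_euler('z',q[0]);z=np.array([0,0,1.])
    U=B*R.from_euler('y',q[1]);F=B*R.from_euler('y',q[1]+q[2])
    return np.c_[B.apply([1,0,0]),B.apply([0,1,0]),z,U.apply(z),U.apply([1,0,0]),F.apply(z),F.apply([1,0,0]),rot(q).apply(z)]
E
python3 - <<'E'
from h import *
s=st();print(s["q"].round(3),s["tcp_pos"])
print(fit())
go([.345,.345,.28],tool(25,35))
E
```

```text
[ 0.849  0.242  2.128 -1.347  0.272  0.093] [0.30464479 0.40467755 0.28349328]
(array([-5.98070419e-15,  1.11000000e-01,  2.74200000e-01,  5.88000000e-01,
        3.05311332e-15,  3.91700000e-01,  1.14100000e-01,  2.74700000e-01]), np.int32(8), array([3.40373004, 2.9790066 , 1.74881121, 0.58627235, 0.35291941,
       0.10799132, 0.0311059 , 0.03006269]), np.float64(5.551115123125783e-16))
turn [ 0.012 -0.268 -0.022] shift [-0.071 -0.711  0.095]
```

```bash
cat >> h.py <<'E'
W=np.array([0,.111,.2742,.588,0,.3917,.1141,.2747])
C=R.from_euler('z',np.pi/2)
LO=np.array([-3.08,-.75,.22,-1.43,0,-2.85]);HI=np.array([3.08,2.2,2.44,4.57,2.65,2.85])
def fk(q): return lin(q)@W, rot(q)*C
def ik(p,Rt):
    "all analytic solutions inside ranges"
    p=np.asarray(p,float);t=Rt.apply([0,0,1]);w=p-W[7]*t;out=[]
    rr=np.hypot(w[0],w[1]);
    if rr<.111: return out
    r=np.sqrt(rr**2-.111**2);zz=w[2]-W[2]
    q1=np.arctan2(w[1],w[0])-np.arctan2(.111,r)
    l2=np.hypot(W[5],W[6]);ph=np.arctan2(W[6],W[5]) # forearm vector direction angle = q23+ph
    D=np.hypot(r,zz);c=(D*D-W[3]**2-l2**2)/(2*W[3]*l2)
    if abs(c)>1: return out
    for e in(1,-1):
        k=e*np.arccos(c);q3=k-ph
        q2=np.arctan2(r,zz)-np.arctan2(l2*np.sin(k),W[3]+l2*np.cos(k))
        F=R.from_euler('z',q1)*R.from_euler('y',q2+q3);M=(F.inv()*Rt*C.inv()).as_matrix()
        q5=np.arccos(np.clip(M[2,2],-1,1));q4=np.arctan2(M[1,2],M[0,2]);q6=np.arctan2(M[2,1],-M[2,0])
        for a in(0,2*np.pi):
            for b in(-2*np.pi,0,2*np.pi):
                q=np.array([(q1+np.pi)%(2*np.pi)-np.pi,q2,q3,q4+a,q5,q6+b])
                if (q>=LO).all() and (q<=HI).all(): out.append(q)
    return out
E
python3 - <<'E'
from h import *
s=status.sense();print(ik(s["tcp_pos"],R.from_quat(s["tool_rot"])),s["q"])
cup=np.array([.507,.293,.055])
for az in(15,20,25,30,35):
  for p in(25,30,35,40,45):
    Rt=tool(az,p);t=Rt.apply([0,0,1])
    print(az,p,[q.round(2).tolist() for q in ik(cup-.003*t,Rt)],"|",[q.round(2).tolist()[3:] for q in ik(cup-.123*t,Rt)])
E
```

```text
[array([ 0.84851464,  0.24237725,  2.12791107, -1.34697065,  0.27232383,
        0.09323887])] [ 0.84851464  0.24237725  2.12791107 -1.34697065  0.27232383  0.09323887]
15 25 [[0.39, 1.12, 2.25, 3.26, 1.36, 1.6]] | []
15 30 [[0.38, 1.05, 2.23, 3.26, 1.19, 1.59]] | []
15 35 [[0.38, 0.99, 2.21, 3.25, 1.02, 1.58]] | []
15 40 [[0.37, 0.92, 2.19, 3.26, 0.84, 1.57]] | [[3.29, 0.9, 1.58]]
15 45 [[0.37, 0.87, 2.15, 3.27, 0.66, 1.55]] | [[3.31, 0.64, 1.54]]
20 25 [[0.32, 1.14, 2.27, 3.12, 1.4, 1.56]] | []
20 30 [[0.32, 1.06, 2.25, 3.12, 1.22, 1.57]] | []
20 35 [[0.32, 0.99, 2.23, 3.12, 1.04, 1.57]] | []
20 40 [[0.32, 0.93, 2.2, 3.12, 0.86, 1.57]] | []
20 45 [[0.33, 0.87, 2.16, 3.11, 0.68, 1.57]] | [[3.11, 0.67, 1.58]]
25 25 [[0.25, 1.15, 2.28, 2.97, 1.41, 1.52]] | []
25 30 [[0.26, 1.07, 2.27, 2.98, 1.24, 1.53]] | []
25 35 [[0.27, 1.0, 2.24, 2.98, 1.06, 1.55]] | []
25 40 [[0.27, 0.93, 2.21, 2.98, 0.87, 1.57]] | []
25 45 [[0.28, 0.87, 2.17, 2.97, 0.69, 1.59]] | [[2.92, 0.69, 1.6]]
30 25 [[0.19, 1.15, 2.28, 2.83, 1.41, 1.47]] | []
30 30 [[0.2, 1.07, 2.27, 2.84, 1.24, 1.5]] | []
30 35 [[0.21, 1.0, 2.25, 2.85, 1.06, 1.53]] | []
30 40 [[0.22, 0.93, 2.21, 2.84, 0.88, 1.57]] | []
30 45 [[0.24, 0.87, 2.18, 2.82, 0.7, 1.61]] | [[2.73, 0.71, 1.62]]
35 25 [[0.12, 1.15, 2.28, 2.69, 1.39, 1.44]] | []
35 30 [[0.14, 1.07, 2.27, 2.71, 1.22, 1.48]] | []
35 35 [[0.16, 1.0, 2.24, 2.71, 1.05, 1.52]] | []
35 40 [[0.17, 0.93, 2.21, 2.7, 0.87, 1.57]] | []
35 45 [[0.19, 0.87, 2.17, 2.68, 0.7, 1.63]] | [[2.55, 0.71, 1.64]]
```

```bash
cat >> h.py <<'E'
def rows(qs,q0):
    "rows (turn,shift) for joint path qs relative to pose at q0"
    p0,R0=fk(q0)
    for q in qs:
        p,Rt=fk(q);print((R0.inv()*Rt).as_rotvec().__truediv__(np.pi/4).round(2).tolist()+(R0.inv().apply(p-p0)/.1).round(2).tolist(),p.round(3))
E
python3 - <<'E'
from h import *
q0=status.sense()["q"]
Rt=tool(25,35,180);t=Rt.apply([0,0,1]);cup=np.array([.507,.293,.060])
for dz in(0,.05,.1,.15,.2): print(dz,[q.round(3).tolist() for q in ik(cup+[0,0,dz],Rt)])
S=[q for q in ik(cup+[0,0,.13],Rt)][0]
f=np.linspace(0,1,13)
Q=[q0+(S-q0)*x for x in f]
for a in range(0,12,3): print("--");rows(Q[a+1:a+4],Q[a])
# pour candidates: cup frame in tool: grasp offset
E
```

```text
0 [[0.267, 0.987, 2.237, 2.981, 1.041, -1.587]]
0.05 [[0.267, 0.846, 2.249, 2.966, 0.914, -1.561]]
0.1 [[0.267, 0.699, 2.242, 2.94, 0.763, -1.522]]
0.15 [[0.267, 0.555, 2.218, 2.894, 0.599, -1.463]]
0.2 [[0.267, 0.418, 2.178, 2.803, 0.429, -1.359]]
--
[0.1, 0.17, 0.3, 0.36, -0.3, 0.15] [0.302 0.371 0.248]
[0.19, 0.34, 0.61, 0.75, -0.47, 0.23] [0.288 0.347 0.215]
[0.25, 0.51, 0.92, 1.11, -0.49, 0.26] [0.267 0.335 0.188]
--
[0.03, 0.18, 0.31, 0.25, -0.07, 0.12] [0.245 0.338 0.169]
[0.02, 0.36, 0.62, 0.46, 0.01, 0.19] [0.231 0.354 0.159]
[-0.02, 0.52, 0.94, 0.54, 0.23, 0.22] [0.23  0.378 0.159]
--
[-0.09, 0.16, 0.31, 0.12, 0.28, 0.03] [0.247 0.403 0.165]
[-0.23, 0.3, 0.61, 0.1, 0.7, 0.0] [0.284 0.421 0.175]
[-0.42, 0.41, 0.91, -0.12, 1.18, -0.1] [0.336 0.423 0.185]
--
[-0.23, 0.1, 0.28, -0.01, 0.65, -0.04] [0.398 0.404 0.193]
[-0.5, 0.16, 0.54, -0.22, 1.34, -0.21] [0.458 0.36  0.195]
[-0.8, 0.17, 0.79, -0.66, 1.98, -0.51] [0.507 0.293 0.19 ]
```

Run:
```python
from h import *
q0=status.sense()["q"]
Rt=tool(25,35,180);cup=np.array([.507,.293,.060])
S=ik(cup+[0,0,.13],Rt)[0]
N=20;f=np.linspace(0,1,N+1)
bump=np.array([0,-.22,0,0,0,0])
Q=[q0+(S-q0)*x+bump*np.sin(np.pi*x) for x in f]
np.save("Q.npy",Q)
for a in range(0,N,4): print("--");rows(Q[a+1:a+5],Q[a])
```

```text
--
[0.05, 0.06, 0.19, 0.09, -0.19, -0.02] [0.305 0.384 0.279]
[0.09, 0.12, 0.38, 0.21, -0.33, -0.06] [0.301 0.367 0.273]
[0.11, 0.2, 0.57, 0.34, -0.43, -0.09] [0.294 0.353 0.266]
[0.13, 0.27, 0.76, 0.47, -0.47, -0.13] [0.284 0.344 0.26 ]
--
[0.01, 0.09, 0.19, 0.11, -0.06, -0.01] [0.273 0.341 0.254]
[0.01, 0.18, 0.37, 0.24, -0.08, -0.01] [0.262 0.342 0.249]
[-0.0, 0.27, 0.56, 0.35, -0.04, -0.02] [0.252 0.348 0.246]
[-0.02, 0.36, 0.74, 0.44, 0.04, -0.02] [0.245 0.358 0.245]
--
[-0.03, 0.1, 0.18, 0.11, 0.07, 0.03] [0.242 0.371 0.245]
[-0.06, 0.19, 0.37, 0.19, 0.19, 0.06] [0.243 0.386 0.248]
[-0.11, 0.28, 0.55, 0.23, 0.35, 0.09] [0.251 0.4   0.251]
[-0.17, 0.36, 0.74, 0.21, 0.54, 0.13] [0.265 0.414 0.256]
--
[-0.07, 0.08, 0.19, 0.02, 0.22, 0.06] [0.285 0.423 0.259]
[-0.16, 0.14, 0.37, -0.03, 0.48, 0.12] [0.312 0.428 0.261]
[-0.26, 0.19, 0.56, -0.16, 0.77, 0.17] [0.344 0.426 0.26 ]
[-0.37, 0.22, 0.74, -0.38, 1.06, 0.2] [0.379 0.417 0.255]
--
[-0.13, 0.02, 0.18, -0.13, 0.39, 0.08] [0.415 0.399 0.246]
[-0.28, 0.02, 0.35, -0.35, 0.8, 0.13] [0.451 0.372 0.232]
[-0.45, 0.01, 0.51, -0.66, 1.2, 0.12] [0.482 0.336 0.213]
[-0.62, -0.03, 0.67, -1.07, 1.57, 0.06] [0.507 0.293 0.19 ]
```

>>> {"method": "move_arm", "body": {"plan": [[[0.05,0.06,0.19,0.09,-0.19,-0.02,0],[0.05,0.06,0.19,0.09,-0.19,-0.02,0],[0.09,0.12,0.38,0.21,-0.33,-0.06,0],[0.09,0.12,0.38,0.21,-0.33,-0.06,0],[0.11,0.2,0.57,0.34,-0.43,-0.09,0],[0.11,0.2,0.57,0.34,-0.43,-0.09,0],[0.13,0.27,0.76,0.47,-0.47,-0.13,0],[0.13,0.27,0.76,0.47,-0.47,-0.13,0]]]}}

```text
t: 3.1
tcp_pos: [0.2852, 0.3433, 0.2601]
tool_rot: [0.088, 0.962, 0.12, 0.228]
force: [-0.6, 0.7, 0.8]
finger_gap: 1.002
```

>>> {"method": "move_arm", "body": {"plan": [[[0.01,0.09,0.19,0.11,-0.06,-0.01,0],[0.01,0.09,0.19,0.11,-0.06,-0.01,0],[0.01,0.18,0.37,0.24,-0.08,-0.01,0],[0.01,0.18,0.37,0.24,-0.08,-0.01,0],[0,0.27,0.56,0.35,-0.04,-0.02,0],[0,0.27,0.56,0.35,-0.04,-0.02,0],[-0.02,0.36,0.74,0.44,0.04,-0.02,0],[-0.02,0.36,0.74,0.44,0.04,-0.02,0]]]}}

```text
t: 4.1
tcp_pos: [0.2461, 0.3561, 0.2442]
tool_rot: [0.34, 0.918, 0.198, 0.049]
force: [0.7, -0.5, -0.3]
finger_gap: 0.997
```

Run:
```python
from h import *
s=st();Q=np.load("Q.npy");print(s["q"].round(2),s["tcp_pos"],Q[8].round(2))
q0=s["q"];print("next");rows(Q[9:13],q0)
```

```text
[ 0.61  0.18  2.17  0.35  0.43 -0.54] [0.24606481 0.35608689 0.24421431] [ 0.62  0.18  2.17  0.36  0.43 -0.54]
next
[-0.03, 0.11, 0.19, 0.13, 0.08, 0.03] [0.242 0.371 0.245]
[-0.07, 0.2, 0.37, 0.21, 0.2, 0.06] [0.243 0.386 0.248]
[-0.11, 0.29, 0.56, 0.25, 0.36, 0.09] [0.251 0.4   0.251]
[-0.17, 0.37, 0.75, 0.23, 0.56, 0.13] [0.265 0.414 0.256]
```

>>> {"method": "move_arm", "body": {"plan": [[[-0.03,0.1,0.18,0.12,0.08,0.03,0],[-0.03,0.1,0.18,0.12,0.08,0.03,0],[-0.06,0.19,0.37,0.2,0.2,0.06,0],[-0.06,0.19,0.37,0.2,0.2,0.06,0],[-0.11,0.28,0.55,0.24,0.36,0.09,0],[-0.11,0.28,0.55,0.24,0.36,0.09,0],[-0.17,0.37,0.74,0.22,0.55,0.13,0],[-0.17,0.37,0.74,0.22,0.55,0.13,0]]]}}

```text
t: 5.1
tcp_pos: [0.2648, 0.4123, 0.2547]
tool_rot: [0.552, 0.765, 0.309, -0.119]
force: [0.0, 0.0, -0.1]
finger_gap: 1.004
```

>>> {"method": "move_arm", "body": {"plan": [[[-0.07,0.08,0.19,0.02,0.22,0.06,0],[-0.07,0.08,0.19,0.02,0.22,0.06,0],[-0.16,0.14,0.37,-0.03,0.48,0.12,0],[-0.16,0.14,0.37,-0.03,0.48,0.12,0],[-0.26,0.19,0.56,-0.16,0.77,0.17,0],[-0.26,0.19,0.56,-0.16,0.77,0.17,0],[-0.35,0.22,0.7,-0.33,1,0.2,0],[-0.35,0.22,0.7,-0.33,1,0.2,0]]]}}

```text
t: 6.1
tcp_pos: [0.3707, 0.4195, 0.2561]
tool_rot: [0.72, 0.526, 0.411, -0.189]
force: [0.1, 0.5, 0.8]
finger_gap: 1.001
```

Run:
```python
from h import *
s=st();Q=np.load("Q.npy");print(s["q"].round(2),s["tcp_pos"],Q[16].round(2))
q0=s["q"];print("next");rows(Q[17:21],q0);print();rows(Q[19:21],Q[18])
```

```text
[ 0.38  0.4   2.21  2.03  0.6  -1.18] [0.37067504 0.41948073 0.25611764] [ 0.38  0.41  2.21  2.06  0.59 -1.17]
next
[-0.16, 0.02, 0.22, -0.15, 0.47, 0.09] [0.415 0.399 0.246]
[-0.31, 0.02, 0.39, -0.39, 0.87, 0.13] [0.451 0.372 0.232]
[-0.48, -0.0, 0.56, -0.72, 1.26, 0.11] [0.482 0.336 0.213]
[-0.65, -0.04, 0.71, -1.14, 1.61, 0.04] [0.507 0.293 0.19 ]

[-0.17, -0.01, 0.16, -0.2, 0.46, 0.09] [0.482 0.336 0.213]
[-0.35, -0.04, 0.31, -0.48, 0.93, 0.11] [0.507 0.293 0.19 ]
```

>>> {"method": "move_arm", "body": {"plan": [[[-0.08,0.01,0.1,-0.08,0.23,0.05,0],[-0.16,0.02,0.2,-0.15,0.47,0.09,0],[-0.23,0.02,0.3,-0.27,0.67,0.11,0],[-0.31,0.02,0.39,-0.39,0.87,0.13,0],[-0.35,0.02,0.43,-0.45,0.95,0.13,0],[-0.38,0.01,0.45,-0.48,1,0.13,0],[-0.38,0.01,0.45,-0.48,1,0.13,0],[-0.38,0.01,0.45,-0.48,1,0.13,0]]]}}

```text
t: 7.1
tcp_pos: [0.4619, 0.3623, 0.2274]
tool_rot: [0.819, 0.323, 0.449, -0.151]
force: [-0.1, -0.1, -0.7]
finger_gap: 1.002
```

Run:
```python
from h import *
s=st();print(s["q"].round(2),s["tcp_pos"])
Rt=tool(25,35,180);a=go([.507,.293,.185],Rt);t=Rt.apply([0,0,1]);go(np.array([.507,.293,.060]),Rt,a)
```

```text
[ 0.33  0.52  2.22  2.59  0.63 -1.37] [0.46194828 0.36225368 0.22738544]
turn [-0.278 -0.04   0.253] shift [-0.451  0.798  0.148]
turn [0. 0. 0.] shift [-1.024 -0.     0.717]
```

>>> {"method": "move_arm", "body": {"plan": [[[-0.05,-0.01,0.05,-0.09,0.16,0.03,0],[-0.11,-0.02,0.1,-0.18,0.32,0.06,0],[-0.17,-0.02,0.15,-0.27,0.48,0.09,0],[-0.22,-0.03,0.2,-0.36,0.64,0.12,0],[-0.278,-0.04,0.253,-0.451,0.798,0.148,0],[-0.278,-0.04,0.253,-0.451,0.798,0.148,0],[-0.278,-0.04,0.253,-0.451,0.798,0.148,0],[-0.278,-0.04,0.253,-0.451,0.798,0.148,0]]]}}

```text
t: 8.1
tcp_pos: [0.5073, 0.2924, 0.1848]
tool_rot: [0.866, 0.191, 0.451, -0.1]
force: [1.7, 0.7, -0.1]
finger_gap: 1.006
```

Run:
```python
from h import *
s=st();print(s["q"].round(2),s["tcp_pos"])
Rt=tool(25,35,180);print((R.from_quat(s["tool_rot"]).inv()*Rt).as_rotvec())
go([.507,.293,.060],Rt)
n=load("side0.npz");P=cloud(n)
for nm,(c,r,zz,tol) in dict(cup=([.507,.293],.05,.085,.004),chop=([.606,.0265],.08,.149,.004),o1=([.462,.173],.05,.085,.004),lid=([.478,-.2265],.065,.025,.004)).items():
    m=(np.hypot(P[...,0]-c[0],P[...,1]-c[1])<r)&(abs(P[...,2]-zz)<tol);q=P[m][:,:2];print(nm,rcirc(q),(q.max(0)+q.min(0))/2,np.ptp(q,axis=0),P[m][:,2].mean())
S=snapshot("side");T=snapshot("top");save("s1.png",np.hstack([cv2.resize(S["img"][130:250,100:270],(450,318),interpolation=cv2.INTER_CUBIC),cv2.resize(T["img"][150:290,70:230],(350,318),interpolation=cv2.INTER_CUBIC)]))
```

```text
[ 0.27  0.63  2.23  2.92  0.68 -1.5 ] [0.50726844 0.2924351  0.18482953]
[ 0.00165999 -0.00036319 -0.001324  ]
turn [ 0.002 -0.    -0.002] shift [-1.023 -0.006  0.716]
cup (array([0.50675185, 0.2934836 ]), np.float64(0.036501172498071846), 103, np.float64(0.0015873630737393424)) [0.50772959 0.29344644] [0.07819261 0.07921475] 0.08450459654476601
chop (array([0.60358738, 0.0251079 ]), np.float64(0.05630733479686618), 532, np.float64(0.004692184292292713)) [0.60572257 0.02605639] [0.12858261 0.13086662] 0.14905714147037943
o1 (array([0.46234682, 0.17277347]), np.float64(0.0366330344407589), 99, np.float64(0.0009777865696301846)) [0.46182493 0.17423846] [0.07552721 0.07939462] 0.08454061972783722
lid (array([ 0.47635643, -0.22743813]), np.float64(0.04004022947161321), 668, np.float64(0.00622547168672925)) [ 0.47580905 -0.2275097 ] [0.1018987 0.1055506] 0.023866568558318375
```

View pics/s1.png

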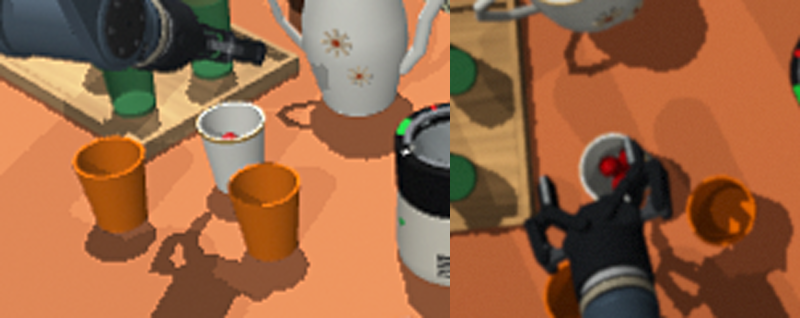

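The hand straddles the cup (top crop (608,160)), and both cameras put the cup at (0.507,0.293). The fingers clear both orange cups, so I descend.

>>> {"method": "move_arm", "body": {"plan": [[[0,0,0,-0.2,-0.005,0.14,0],[0,0,0,-0.4,-0.007,0.28,0],[0,0,0,-0.55,-0.007,0.385,0],[0,0,0,-0.7,-0.007,0.49,0],[0,0,0,-0.8,-0.007,0.56,0],[0,0,0,-0.9,-0.007,0.63,0],[0,0,0,-1,-0.007,0.7,0],[0,0,0,-1,-0.007,0.7,0]]]}}

```text
t: 9.2
tcp_pos: [0.5072, 0.2926, 0.0614]
tool_rot: [0.867, 0.19, 0.45, -0.099]
force: [0.3, 0.4, 0.1]
finger_gap: 1.003
```

>>> {"method": "move_arm", "body": {"plan": [[[0,0,0,0,0,0,0.2],[0,0,0,0,0,0,0.4],[0,0,0,0,0,0,0.7],[0,0,0,0,0,0,1],[0,0,0,0,0,0,1],[0,0,0,0,0,0,1],[0,0,0,0,0,0,1],[0,0,0,0,0,0,1]]], "force": 45}}

```text
t: 10.2
tcp_pos: [0.5074, 0.2929, 0.0628]
tool_rot: [0.866, 0.19, 0.451, -0.099]
force: [-1.4, 0.8, 6.8]
finger_gap: 0.83
```

Run:
```python
from h import *
s=st();print(s["q"].round(3),s["tcp_pos"],s["force"],s["ft_torque"],s["finger_gap"]*85)
S=snapshot("side");T=snapshot("top");save("s2.png",np.hstack([cv2.resize(S["img"][130:250,100:270],(450,318),interpolation=cv2.INTER_CUBIC),cv2.resize(T["img"][150:290,70:230],(350,318),interpolation=cv2.INTER_CUBIC)]))
# pour search
ax=np.array([.606,.0265]);cupR=tool(25,35,180).inv() # cup frame (upright) seen in tool
g=s["tcp_pos"]-np.array([.507,.293,.0425]) # tcp rel cup centre at grasp (world)
g_c=g
for tilt in(118,):
  for yaw in range(-90,91,15):   # extra yaw of whole
    for tipdir in range(-150,-20,15): # direction mouth tips toward
      td=np.radians(tipdir);axis=np.array([-np.sin(td),np.cos(td),0])
      Rc=R.from_rotvec(axis*np.radians(tilt))*R.from_euler('z',yaw,degrees=True)
      Rt=Rc*tool(25,35,180)
      c=Rc.apply([0,0,1]);low=np.array([0,0,-1.])-c*(-c[2]);low/=np.linalg.norm(low)
      lip=c*.0425+low*.038
      u=np.array([np.cos(td),np.sin(td)])
      cc=np.r_[ax-.018*u-lip[:2],.149+.025-lip[2]]
      p=cc+Rc.apply(g)
      hand=-Rt.apply([0,0,1])
      for q in ik(p,Rt):
        if hand[2]>0.0: print(tilt,yaw,tipdir,q.round(2).tolist(),"hand",hand.round(2),p.round(3))
```

```text
[ 0.268  0.979  2.238  2.984  1.036 -1.585] [0.50738564 0.29285606 0.0628179 ] [-1.44443039  0.77843502  6.8293212 ] [ 0.08800027 -0.07079121  0.15189747] 70.52180579034231
118 -90 -120 [-0.42, 0.88, 2.26, 2.42, 1.42, 0.76] hand [-0.94 -0.29  0.15] [0.616 0.044 0.218]
118 -90 -105 [-0.56, 0.75, 2.06, 1.74, 1.21, 1.27] hand [-0.72 -0.64  0.28] [0.611 0.046 0.218]
118 -90 -90 [-0.56, 0.74, 1.78, 1.2, 1.35, 1.79] hand [-0.35 -0.85  0.39] [0.606 0.046 0.218]
118 -90 -75 [-0.48, 0.81, 1.47, 0.85, 1.66, 2.09] hand [ 0.09 -0.89  0.44] [0.601 0.046 0.218]
118 -90 -60 [-0.36, 0.91, 1.19, 0.59, 1.99, 2.23] hand [ 0.51 -0.73  0.45] [0.596 0.044 0.218]
118 -90 -45 [-0.23, 1.0, 0.97, 0.3, 2.28, 2.21] hand [ 0.81 -0.42  0.41] [0.592 0.04  0.218]
118 -90 -30 [-0.09, 1.08, 0.86, -0.13, 2.44, 2.01] hand [ 0.95 -0.    0.32] [0.589 0.036 0.218]
118 -75 -105 [-0.54, 0.85, 2.16, 2.02, 1.37, 0.86] hand [-0.84 -0.53  0.15] [0.611 0.046 0.218]
118 -75 -90 [-0.59, 0.77, 1.91, 1.43, 1.32, 1.41] hand [-0.53 -0.8   0.28] [0.606 0.046 0.218]
118 -75 -75 [-0.53, 0.79, 1.62, 1.01, 1.53, 1.82] hand [-0.11 -0.92  0.
[... 1023 characters left out ...]
 0.36 -0.85  0.39] [0.592 0.04  0.218]
118 -45 -30 [-0.29, 0.95, 1.07, 0.42, 2.15, 1.82] hand [ 0.7  -0.57  0.44] [0.589 0.036 0.218]
118 -30 -60 [-0.58, 0.88, 1.69, 1.19, 1.64, 1.28] hand [-0.22 -0.97  0.15] [0.596 0.044 0.218]
118 -30 -45 [-0.49, 0.89, 1.41, 0.87, 1.84, 1.57] hand [ 0.19 -0.94  0.28] [0.592 0.041 0.218]
118 -30 -30 [-0.36, 0.94, 1.16, 0.58, 2.07, 1.69] hand [ 0.57 -0.73  0.39] [0.589 0.036 0.218]
118 -15 -45 [-0.54, 0.92, 1.51, 1.02, 1.81, 1.35] hand [ 0.04 -0.99  0.15] [0.592 0.041 0.218]
118 -15 -30 [-0.43, 0.94, 1.26, 0.73, 2.02, 1.54] hand [ 0.43 -0.86  0.28] [0.589 0.036 0.218]
118 0 -30 [-0.48, 0.97, 1.34, 0.88, 2.0, 1.36] hand [ 0.29 -0.94  0.15] [0.589 0.037 0.218]
```

View pics/s2.png

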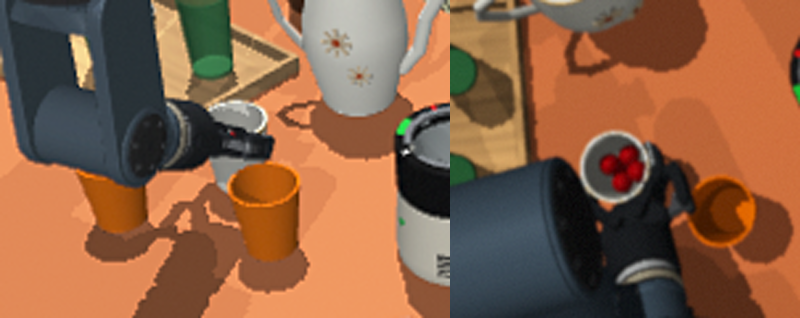

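The grip opening is 70.5 mm, which matches the cup at that height. The pictures show the cup between the fingers with the orange cups untouched. Now I plan the lift and the pour.

```bash
cat >> h.py <<'E'
AX=np.array([.606,.0265])
def pour(tilt,h,back,yaw=-75,tipdir=-105,g=np.array([.0004,-.0001,.0203])):
    td=np.radians(tipdir);axis=np.array([-np.sin(td),np.cos(td),0])
    Rc=R.from_rotvec(axis*np.radians(tilt))*R.from_euler('z',yaw,degrees=True)
    Rt=Rc*tool(25,35,180);c=Rc.apply([0,0,1]);low=np.array([0,0,-1.])+c*c[2];low/=np.linalg.norm(low)
    lip=c*.0425+low*.038;u=np.array([np.cos(td),np.sin(td)])
    return np.r_[AX-back*u-lip[:2],.149+h-lip[2]]+Rc.apply(g),Rt
CUPAX=tool(25,35,180).inv().apply([0,0,1]) # cup axis in tool frame
E
python3 - <<'E'
from h import *
q0=status.sense()["q"];p0,R0=fk(q0)
for t,h,b in((0,.12,.03),(30,.11,.03),(60,.09,.03),(80,.05,.022),(95,.03,.018),(110,.025,.018),(120,.025,.018),(128,.025,.018)):
    p,Rt=pour(t,h,b);print(t,p.round(3),[q.round(2).tolist() for q in ik(p,Rt)])
L=ik(p0+[0,0,.19],R0);print("lift",[q.round(2) for q in L])
qP=ik(*pour(60,.09,.03))[0];qL=L[0]
N=12;Q=[qL+(qP-qL)*x for x in np.linspace(0,1,N+1)];np.save("Q2.npy",Q)
for a in range(0,N,3):print("--");rows(Q[a+1:a+4],Q[a])
for q in Q: print(np.degrees(np.arccos(fk(q)[1].apply(CUPAX)[2])).round(),end=" ")
go(p0+np.array([0,0,.1]),R0,(p0,R0))
E
```

```text
h.py:83: RuntimeWarning: invalid value encountered in divide
  Rt=Rc*tool(25,35,180);c=Rc.apply([0,0,1]);low=np.array([0,0,-1.])+c*c[2];low/=np.linalg.norm(low)
Traceback (most recent call last):
  File "h.py", line 67, in ik
    F=R.from_euler('z',q1)*R.from_euler('y',q2+q3);M=(F.inv()*Rt*C.inv()).as_matrix()
      ~~~~~~~~~~~~~~~~~~~~^~~~~~~~~~~~~~~~~~~~~~~~
  File "scipy/spatial/transform/_rotation.pyx", line 2692, in scipy.spatial.transform._rotation.Rotation.__mul__
  File "scipy/spatial/transform/_rotation.pyx", line 870, in scipy.spatial.transform._rotation.Rotation.__init__
ValueError: Found zero norm quaternions in `quat`.
```

```bash
cat > plan2.py <<'E'
from h import *
q0=status.sense()["q"];p0,R0=fk(q0)
for t,h,b in((5,.12,.03),(30,.11,.03),(60,.09,.03),(80,.05,.022),(95,.03,.018),(110,.025,.018),(120,.025,.018),(128,.025,.018)):
    p,Rt=pour(t,h,b);print(t,p.round(3),[q.round(2).tolist() for q in ik(p,Rt)])
L=ik(p0+[0,0,.19],R0);print("lift",[q.round(2) for q in L])
qP=ik(*pour(60,.09,.03))[0];qL=L[0]
N=12;Q=[qL+(qP-qL)*x for x in np.linspace(0,1,N+1)];np.save("Q2.npy",Q)
for a in range(0,N,3):print("--");rows(Q[a+1:a+4],Q[a])
for q in Q: print(np.degrees(np.arccos(fk(q)[1].apply(CUPAX)[2])).round(),end=" ")
go(p0+np.array([0,0,.1]),R0,(p0,R0))
E
python3 plan2.py
```

```text
5 [0.624 0.094 0.25 ] [[0.28, 0.57, 1.75, -1.29, 0.82, -2.58]]
30 [0.625 0.098 0.259] [[0.14, 0.45, 1.84, -1.13, 0.43, -2.53]]
60 [0.624 0.092 0.26 ] [[-0.1, 0.41, 1.98, 1.82, 0.15, 1.0]]
80 [0.619 0.075 0.232] [[-0.29, 0.52, 2.09, 2.09, 0.62, 0.77]]
95 [0.616 0.062 0.218] [[-0.42, 0.65, 2.15, 2.08, 0.95, 0.78]]
110 [0.613 0.052 0.217] [[-0.51, 0.78, 2.16, 2.04, 1.23, 0.83]]
120 [0.611 0.044 0.218] [[-0.55, 0.87, 2.16, 2.01, 1.4, 0.87]]
128 [0.609 0.038 0.217] [[-0.57, 0.95, 2.16, 2.0, 1.54, 0.9]]
lift [array([ 0.27,  0.44,  2.18,  2.83,  0.45, -1.38])]
--
[0.0, -0.02, 0.17, 0.03, 0.11, 0.05] [0.517 0.285 0.253]
[-0.0, -0.03, 0.35, 0.06, 0.24, 0.09] [0.527 0.275 0.252]
[-0.02, -0.05, 0.52, 0.08, 0.39, 0.13] [0.537 0.264 0.252]
--
[-0.02, -0.01, 0.17, 0.08, 0.14, 0.03] [0.547 0.251 0.251]
[-0.05, -0.02, 0.34, 0.16, 0.29, 0.06] [0.557 0.237 0.251]
[-0.08, -0.02, 0.51, 0.25, 0.46, 0.08] [0.567 0.22  0.251]
--
[-0.03, 0.01, 0.17, 0.15, 0.13, 0.02] [0.577 0.203 0.251]
[-0.07, 0.02, 0.34, 0.32, 0.27, 0.03] [0.586 0.183 0.252]
[-0.11, 0.05, 0.51, 0.49, 0.42, 0.03] [0.596 0.163 0.253]
--
[-0.03, 0.04, 0.17, 0.23, 0.08, 0.01] [0.606 0.14  0.255]
[-0.06, 0.08, 0.34, 0.47, 0.16, 0.01] [0.615 0.117 0.257]
[-0.07, 0.13, 0.51, 0.72, 0.24, 0.01] [0.624 0.092 0.26 ]
0.0 7.0 13.0 19.0 25.0 30.0 35.0 40.0 45.0 49.0 53.0 56.0 60.0 turn [0. 0. 0.] shift [ 0.82  -0.    -0.573]
```

```bash
cat > plan3.py <<'E'
from h import *
q0=status.sense()["q"];p0,R0=fk(q0)
qL=ik(p0+[0,0,.19],R0)[0];qP=ik(*pour(80,.05,.022))[0]
N=12;Q=[qL+(qP-qL)*x for x in np.linspace(0,1,N+1)];np.save("Q2.npy",Q)
for a in range(0,N,4):print("--");rows(Q[a+1:a+5],Q[a])
G=R0.inv().apply([0,0,.0203]) 
th=np.linspace(0,2*np.pi,24)
pts=np.vstack([np.c_[.028*np.cos(th),.028*np.sin(th),-.0425+0*th],np.c_[.038*np.cos(th),.038*np.sin(th),.0425+0*th]])
for q in Q:
    p,Rt=fk(q);Rc=Rt*R0.inv();w=p+Rc.apply(pts-[0.0004,-.0001,.0203]);d=np.hypot(*(w[:,:2]-AX).T)
    print(np.degrees(np.arccos(Rc.apply([0,0,1])[2])).round(),"low",w[:,2].min().round(3),"min r",d.min().round(3),q[3:].round(2))
S=[pour(*a) for a in((80,.05,.022),(90,.035,.018),(100,.028,.018),(110,.025,.018),(118,.025,.018),(125,.025,.018))]
print("pour");Qp=[ik(*a)[0] for a in S];rows(Qp[1:],Qp[0])
E
python3 plan3.py
```

```text
--
[-0.01, 0.01, 0.19, 0.04, 0.2, 0.06] [0.522 0.278 0.253]
[-0.02, 0.02, 0.38, 0.07, 0.4, 0.11] [0.536 0.262 0.253]
[-0.02, 0.03, 0.58, 0.1, 0.6, 0.15] [0.549 0.246 0.252]
[-0.03, 0.04, 0.77, 0.11, 0.81, 0.19] [0.561 0.229 0.251]
--
[-0.0, 0.01, 0.19, 0.12, 0.17, 0.04] [0.572 0.211 0.25 ]
[-0.01, 0.01, 0.39, 0.23, 0.34, 0.06] [0.583 0.193 0.248]
[-0.01, 0.02, 0.58, 0.34, 0.52, 0.08] [0.592 0.174 0.246]
[-0.01, 0.02, 0.78, 0.44, 0.7, 0.09] [0.599 0.155 0.244]
--
[-0.0, 0.0, 0.2, 0.18, 0.1, 0.01] [0.606 0.136 0.242]
[-0.01, 0.01, 0.39, 0.36, 0.21, 0.01] [0.612 0.116 0.239]
[-0.02, 0.01, 0.59, 0.53, 0.33, -0.01] [0.616 0.096 0.236]
[-0.02, 0.01, 0.79, 0.7, 0.46, -0.02] [0.619 0.075 0.232]
0.0 low 0.19 min r 0.247 [ 2.83  0.45 -1.38]
7.0 low 0.187 min r 0.225 [ 2.77  0.47 -1.2 ]
14.0 low 0.185 min r 0.204 [ 2.71  0.48 -1.02]
21.0 low 0.183 min r 0.183 [ 2.65  0.5  -0.84]
28.0 low 0.183 min r 0.164 [ 2.58  0.51 -0.66]
35.0 low 0.183 min r 0.144 [ 2.52  0.52 -0.49]
41.0 low 0.183 min r 0.125 [ 2.46  0.54 -0.31]
48.0 low 0.184 min r 0.107 [ 2.4   0.55 -0.13]
55.0 low 0.186 min r 0.089 [2.34 0.56 0.05]
62.0 low 0.188 min r 0.072 [2.28 0.58 0.23]
68.0 low 0.19 min r 0.055 [2.22 0.59 0.41]
74.0 low 0.192 min r 0.038 [2.15 0.6  0.59]
80.0 low 0.194 min r 0.022 [2.09 0.62 0.77]
pour
[0.1, -0.13, 0.15, 0.11, 0.1, 0.01] [0.617 0.065 0.222]
[0.21, -0.25, 0.3, 0.17, 0.14, -0.0] [0.615 0.059 0.218]
[0.31, -0.38, 0.45, 0.24, 0.16, -0.03] [0.613 0.052 0.217]
[0.4, -0.48, 0.57, 0.29, 0.16, -0.07] [0.611 0.046 0.218]
[0.47, -0.57, 0.67, 0.34, 0.17, -0.09] [0.61  0.041 0.218]
```

>>> {"method": "move_arm", "body": {"plan": [[[0,0,0,0.05,0,-0.035,1],[0,0,0,0.1,0,-0.07,1],[0,0,0,0.2,0,-0.14,1],[0,0,0,0.35,0,-0.245,1],[0,0,0,0.5,0,-0.35,1],[0,0,0,0.65,0,-0.455,1],[0,0,0,0.8,0,-0.56,1],[0,0,0,0.8,0,-0.56,1]]]}}

```text
t: 11.3
tcp_pos: [0.5073, 0.2927, 0.162]
tool_rot: [0.866, 0.19, 0.452, -0.099]
force: [-0.2, -0.3, -0.7]
finger_gap: 0.834
```

>>> {"method": "move_arm", "body": {"plan": [[[0,0,0,0.1,0,-0.07,1],[0,0,0,0.2,0,-0.14,1],[0,0,0,0.3,0,-0.21,1],[0,0,0,0.4,0,-0.28,1],[0,0,0,0.5,0,-0.35,1],[0,0,0,0.6,0,-0.42,1],[0,0,0,0.7,0,-0.49,1],[0,0,0,0.75,0,-0.525,1]]]}}

```text
t: 12.3
tcp_pos: [0.5069, 0.2925, 0.2513]
tool_rot: [0.867, 0.19, 0.45, -0.099]
force: [-0.3, -0.4, -2.4]
finger_gap: 0.83
```

Run:
```python
from h import *
s=st();Q=np.load("Q2.npy");print(s["q"].round(2),s["tcp_pos"],Q[0].round(2),s["finger_gap"]*85,s["force"])
rows(Q[1:5],s["q"])
T=snapshot("top");S=snapshot("side");save("s3.png",np.hstack([cv2.resize(S["img"][80:250,100:320],(450,348),interpolation=cv2.INTER_CUBIC),cv2.resize(T["img"][130:290,70:230],(348,348),interpolation=cv2.INTER_CUBIC)]))
```

```text
[ 0.27  0.44  2.19  2.83  0.46 -1.38] [0.50689201 0.29246787 0.2513186 ] [ 0.27  0.44  2.18  2.83  0.45 -1.38] 70.58977699386087 [-0.30528283 -0.40267685 -2.40013033]
[-0.01, 0.01, 0.19, 0.06, 0.2, 0.06] [0.522 0.278 0.253]
[-0.02, 0.03, 0.38, 0.09, 0.4, 0.11] [0.536 0.262 0.253]
[-0.02, 0.04, 0.58, 0.11, 0.6, 0.15] [0.549 0.246 0.252]
[-0.03, 0.05, 0.77, 0.13, 0.81, 0.19] [0.561 0.229 0.251]
```

The lift is confirmed: the load is about 2 N and the opening is steady. Next I carry the cup to the chopper.

>>> {"method": "move_arm", "body": {"plan": [[[0,0.01,0.1,0.02,0.1,0.03,1],[-0.01,0.01,0.19,0.05,0.2,0.06,1],[-0.01,0.02,0.29,0.07,0.3,0.09,1],[-0.02,0.03,0.38,0.08,0.4,0.11,1],[-0.02,0.03,0.48,0.1,0.5,0.13,1],[-0.02,0.04,0.58,0.11,0.6,0.15,1],[-0.03,0.04,0.68,0.12,0.7,0.17,1],[-0.03,0.05,0.77,0.13,0.81,0.19,1]]]}}

```text
t: 13.4
tcp_pos: [0.562, 0.2285, 0.2502]
tool_rot: [0.876, -0.085, 0.419, -0.223]
force: [0.3, 0.6, -1.7]
finger_gap: 0.834
```

>>> {"method": "move_arm", "body": {"plan": [[[0,0.01,0.1,0.06,0.08,0.02,1],[0,0.01,0.19,0.12,0.17,0.04,1],[-0.01,0.01,0.29,0.18,0.25,0.05,1],[-0.01,0.01,0.39,0.23,0.34,0.06,1],[-0.01,0.02,0.48,0.29,0.43,0.07,1],[-0.01,0.02,0.58,0.34,0.52,0.08,1],[-0.01,0.02,0.68,0.39,0.61,0.09,1],[-0.01,0.02,0.78,0.44,0.7,0.09,1]]]}}

```text
t: 14.4
tcp_pos: [0.5995, 0.1546, 0.2435]
tool_rot: [0.808, -0.348, 0.338, -0.335]
force: [0.6, -0.3, -1.1]
finger_gap: 0.832
```

>>> {"method": "move_arm", "body": {"plan": [[[0,0,0.1,0.09,0.05,0,1],[0,0,0.2,0.18,0.1,0.01,1],[0,0,0.3,0.27,0.16,0.01,1],[-0.01,0.01,0.39,0.36,0.21,0.01,1],[-0.01,0.01,0.49,0.45,0.27,0,1],[-0.02,0.01,0.59,0.53,0.33,-0.01,1],[-0.02,0.01,0.69,0.62,0.4,-0.02,1],[-0.02,0.01,0.75,0.67,0.43,-0.02,1]]]}}

```text
t: 15.4
tcp_pos: [0.6191, 0.078, 0.2324]
tool_rot: [0.673, -0.572, 0.227, -0.411]
force: [-0.1, 0.0, -1.8]
finger_gap: 0.83
```

Run:
```python
from h import *
s=st();print(s["q"].round(2),s["tcp_pos"],s["finger_gap"]*85,s["force"])
Qp=[ik(*pour(*a))[0] for a in((90,.035,.018),(100,.028,.018),(110,.025,.018),(118,.025,.018),(125,.025,.018))]
rows(Qp,s["q"])
T=snapshot("top");S=snapshot("side");save("s3.png",np.hstack([cv2.resize(S["img"][100:270,180:390],(430,348),interpolation=cv2.INTER_CUBIC),cv2.resize(T["img"][110:270,170:330],(348,348),interpolation=cv2.INTER_CUBIC)]))
```

```text
[-0.28  0.53  2.1   2.11  0.62  0.74] [0.61911565 0.07795504 0.23244152] 70.53386084853938 [-0.1367495   0.04909628 -1.78491059]
[0.1, -0.13, 0.18, 0.13, 0.1, 0.0] [0.617 0.065 0.222]
[0.21, -0.25, 0.33, 0.2, 0.15, -0.01] [0.615 0.059 0.218]
[0.31, -0.38, 0.48, 0.26, 0.16, -0.04] [0.613 0.052 0.217]
[0.4, -0.48, 0.59, 0.31, 0.17, -0.07] [0.611 0.046 0.218]
[0.47, -0.57, 0.7, 0.36, 0.18, -0.1] [0.61  0.041 0.218]
```

View pics/s3.png

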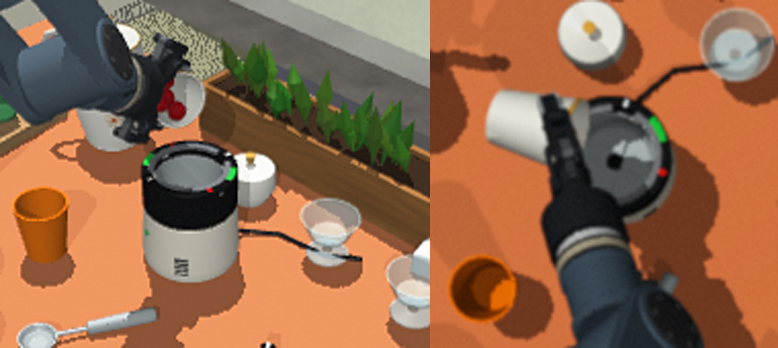

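The cup lies tilted at the bowl edge with the berries still inside (side crop (178,100)) and its mouth over the bowl. Now I pour slowly.

>>> {"method": "move_arm", "body": {"plan": [[[0.05,-0.06,0.09,0.07,0.05,0,1],[0.1,-0.13,0.18,0.13,0.1,0,1],[0.13,-0.17,0.23,0.16,0.12,0,1],[0.17,-0.21,0.28,0.18,0.14,-0.01,1],[0.21,-0.25,0.33,0.2,0.15,-0.01,1],[0.24,-0.29,0.38,0.22,0.15,-0.02,1],[0.28,-0.34,0.43,0.24,0.16,-0.03,1],[0.31,-0.38,0.48,0.26,0.16,-0.04,1]]]}}

```text
t: 16.5
tcp_pos: [0.6135, 0.0523, 0.2182]
tool_rot: [-0.527, 0.587, -0.112, 0.604]
force: [0.4, -0.3, -0.7]
finger_gap: 0.836
```

Run:
```python
from h import *
s=st();print(s["tcp_pos"],s["finger_gap"]*85,s["force"])
rows([ik(*pour(*a))[0] for a in((115,.025,.018),(120,.025,.018),(127,.025,.018),(132,.025,.018))],s["q"])
```

```text
[0.61345661 0.05230518 0.21823091] 71.07555041059935 [ 0.36936855 -0.2559823  -0.67346792]
[0.05, -0.06, 0.07, 0.03, -0.0, -0.03] [0.612 0.048 0.217]
[0.11, -0.12, 0.15, 0.06, -0.02, -0.06] [0.611 0.044 0.218]
[0.18, -0.21, 0.25, 0.09, -0.03, -0.1] [0.609 0.039 0.217]
[0.23, -0.28, 0.33, 0.12, -0.04, -0.12] [0.609 0.035 0.217]
```

>>> {"method": "move_arm", "body": {"plan": [[[0.05,-0.06,0.07,0.03,0,-0.03,1],[0.11,-0.12,0.15,0.06,-0.02,-0.06,1],[0.15,-0.17,0.2,0.08,-0.03,-0.08,1],[0.18,-0.21,0.25,0.09,-0.03,-0.1,1],[0.23,-0.28,0.33,0.12,-0.04,-0.12,1],[0.23,-0.28,0.33,0.12,-0.04,-0.12,1],[0.23,-0.28,0.33,0.12,-0.04,-0.12,1],[0.23,-0.28,0.33,0.12,-0.04,-0.12,1]]]}}

```text
t: 17.5
tcp_pos: [0.6087, 0.0358, 0.2181]
tool_rot: [-0.4, 0.568, -0.028, 0.719]
force: [0.6, 0.3, -0.7]
finger_gap: 0.829
```

Run:
```python
from h import *
s=st();print(s["q"].round(2),s["tcp_pos"],s["finger_gap"]*85,s["force"])
T=snapshot("top");S=snapshot("side");save("s4.png",np.hstack([cv2.resize(S["img"][100:270,180:390],(430,348),interpolation=cv2.INTER_CUBIC),cv2.resize(T["img"][110:270,170:330],(348,348),interpolation=cv2.INTER_CUBIC)]))
```

```text
[-0.58  0.98  2.15  1.99  1.6   0.93] [0.60872118 0.03581145 0.21808869] 70.49947509759123 [ 0.56243987  0.33086403 -0.71673901]
```

View pics/s4.png

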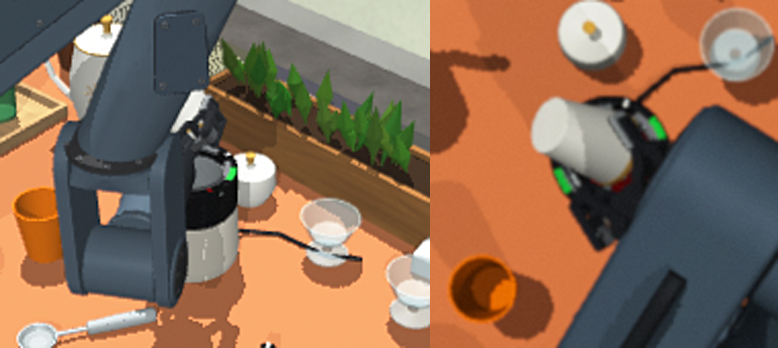

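Run:
```python
from h import *
s=status.sense();Q=np.load("Q2.npy")
rows([ik(*pour(*a))[0] for a in((120,.03,.018),(105,.035,.018),(92,.04,.02),(80,.05,.022))],s["q"])
for a in(12,8,4): print("--");rows([Q[a-i] for i in(1,2,3,4)],Q[a])
```

```text
[-0.12, 0.15, -0.18, -0.07, 0.02, 0.07] [0.611 0.044 0.223]
[-0.28, 0.35, -0.4, -0.14, 0.06, 0.15] [0.614 0.055 0.226]
[-0.42, 0.51, -0.6, -0.19, 0.12, 0.23] [0.617 0.066 0.227]
[-0.54, 0.67, -0.78, -0.27, 0.14, 0.31] [0.619 0.075 0.232]
--
[0.01, -0.0, -0.2, -0.21, -0.01, 0.02] [0.616 0.096 0.236]
[0.01, -0.01, -0.39, -0.42, -0.01, 0.02] [0.612 0.116 0.239]
[0.02, -0.01, -0.59, -0.63, 0.01, 0.02] [0.606 0.136 0.242]
[0.02, -0.01, -0.79, -0.83, 0.03, 0.01] [0.599 0.155 0.244]
--
[0.0, -0.0, -0.19, -0.18, -0.09, -0.02] [0.592 0.174 0.246]
[0.01, -0.01, -0.39, -0.37, -0.18, -0.04] [0.583 0.193 0.248]
[0.01, -0.02, -0.58, -0.56, -0.25, -0.07] [0.572 0.211 0.25 ]
[0.01, -0.02, -0.78, -0.76, -0.32, -0.11] [0.561 0.229 0.251]
--
[0.0, -0.01, -0.19, -0.13, -0.16, -0.04] [0.549 0.246 0.252]
[0.01, -0.02, -0.39, -0.26, -0.31, -0.09] [0.536 0.262 0.253]
[0.02, -0.03, -0.58, -0.4, -0.46, -0.15] [0.522 0.278 0.253]
[0.03, -0.04, -0.77, -0.55, -0.6, -0.22] [0.507 0.293 0.253]
```

>>> {"method": "move_arm", "body": {"plan": [[[-0.12,0.15,-0.18,-0.07,0.02,0.07,1],[-0.12,0.15,-0.18,-0.07,0.02,0.07,1],[-0.28,0.35,-0.4,-0.14,0.06,0.15,1],[-0.28,0.35,-0.4,-0.14,0.06,0.15,1],[-0.42,0.51,-0.6,-0.19,0.12,0.23,1],[-0.42,0.51,-0.6,-0.19,0.12,0.23,1],[-0.54,0.67,-0.78,-0.27,0.14,0.31,1],[-0.54,0.67,-0.78,-0.27,0.14,0.31,1]]]}}

```text
t: 18.6
tcp_pos: [0.6196, 0.0773, 0.2335]
tool_rot: [0.668, -0.578, 0.223, -0.413]
force: [0.8, 0.6, -1.5]
finger_gap: 0.833
```

>>> {"method": "move_arm", "body": {"plan": [[[0,0,-0.1,-0.1,0,0.01,1],[0.01,0,-0.2,-0.21,-0.01,0.02,1],[0.01,0,-0.3,-0.31,-0.01,0.02,1],[0.01,-0.01,-0.39,-0.42,-0.01,0.02,1],[0.01,-0.01,-0.49,-0.52,0,0.02,1],[0.02,-0.01,-0.59,-0.63,0.01,0.02,1],[0.02,-0.01,-0.69,-0.73,0.02,0.02,1],[0.02,-0.01,-0.79,-0.83,0.03,0.01,1]]]}}

```text
t: 19.6
tcp_pos: [0.5993, 0.1546, 0.2423]
tool_rot: [0.81, -0.346, 0.339, -0.331]
force: [-1.1, -1.0, -0.6]
finger_gap: 0.834
```

Run:
```python
from h import *
s=st();print(s["q"].round(2),s["tcp_pos"],s["finger_gap"]*85,s["force"])
T=snapshot("top");S=snapshot("side");save("s5.png",np.hstack([cv2.resize(S["img"][100:270,130:340],(430,348),interpolation=cv2.INTER_CUBIC),cv2.resize(T["img"][134:234,204:304],(348,348),interpolation=cv2.INTER_CUBIC)]))
h=cv2.cvtColor(T["img"],cv2.COLOR_RGB2HSV);m=((h[...,0]<4)|(h[...,0]>170))&(h[...,1]>150)&(h[...,2]>60);n,l,stt,c=cv2.connectedComponentsWithStats(m.astype('uint8'));print([(c[i].round(),stt[i,4]) for i in range(1,n) if stt[i,4]>6])
```

```text
[-0.1   0.5   2.12  2.35  0.56  0.04] [0.59929158 0.15459012 0.24228987] 70.9135309338581 [-1.14054465 -1.01221819 -0.56270358]
[(array([229., 173.]), np.int32(14)), (array([264., 185.]), np.int32(255)), (array([277., 189.]), np.int32(16)), (array([245., 193.]), np.int32(59))]
```

View pics/s5.png

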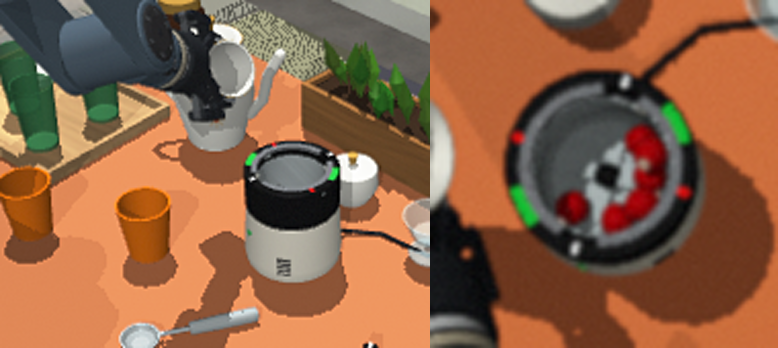

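The bowl holds the berries (crop (570,207), (615,215), (637,205), (650,178), (645,143), (655,160)). The cup is empty (side crop (235,70)) and nothing has spilled. I return the cup to its spot.

>>> {"method": "move_arm", "body": {"plan": [[[0,0,-0.1,-0.09,-0.05,-0.01,1],[0,0,-0.19,-0.18,-0.09,-0.02,1],[0.01,0,-0.29,-0.27,-0.14,-0.03,1],[0.01,-0.01,-0.39,-0.37,-0.18,-0.04,1],[0.01,-0.01,-0.48,-0.46,-0.22,-0.05,1],[0.01,-0.02,-0.58,-0.56,-0.25,-0.07,1],[0.01,-0.02,-0.68,-0.66,-0.29,-0.09,1],[0.01,-0.02,-0.78,-0.76,-0.32,-0.11,1]]]}}

```text
t: 20.7
tcp_pos: [0.5617, 0.228, 0.2492]
tool_rot: [0.878, -0.082, 0.419, -0.219]
force: [0.6, 0.3, -2.2]
finger_gap: 0.835
```

>>> {"method": "move_arm", "body": {"plan": [[[0,0,-0.1,-0.07,-0.08,-0.02,1],[0,-0.01,-0.19,-0.13,-0.16,-0.04,1],[0.01,-0.01,-0.29,-0.2,-0.24,-0.06,1],[0.01,-0.02,-0.39,-0.26,-0.31,-0.09,1],[0.02,-0.02,-0.48,-0.33,-0.39,-0.12,1],[0.02,-0.03,-0.58,-0.4,-0.46,-0.15,1],[0.03,-0.03,-0.68,-0.48,-0.53,-0.19,1],[0.03,-0.04,-0.77,-0.55,-0.6,-0.22,1]]]}}

```text
t: 21.7
tcp_pos: [0.5072, 0.2922, 0.2497]
tool_rot: [0.866, 0.191, 0.452, -0.095]
force: [-0.5, -0.0, -0.4]
finger_gap: 0.836
```

Run:
```python
from h import *
s=st();print(s["q"].round(2),s["tcp_pos"],s["finger_gap"]*85,s["force"])
Rt=tool(25,35,180);a=go([.507,.293,.155],Rt);go([.507,.293,.0635],Rt,a)
```

```text
[ 0.27  0.44  2.19  2.86  0.46 -1.41] [0.50721385 0.29218095 0.249711  ] 71.02936851892771 [-0.48294171 -0.03145734 -0.39711264]
turn [0.012 0.001 0.004] shift [-0.775 -0.016  0.545]
turn [0. 0. 0.] shift [-0.75  -0.     0.525]
```

>>> {"method": "move_arm", "body": {"plan": [[[0,0,0,-0.1,0,0.07,1],[0,0,0,-0.22,0,0.155,1],[0,0,0,-0.35,-0.01,0.245,1],[0,0,0,-0.48,-0.01,0.335,1],[0.005,0,0,-0.6,-0.015,0.42,1],[0.01,0,0,-0.7,-0.016,0.49,1],[0.012,0.001,0.004,-0.775,-0.016,0.545,1],[0.012,0.001,0.004,-0.775,-0.016,0.545,1]]]}}

```text
t: 22.7
tcp_pos: [0.5071, 0.2932, 0.1548]
tool_rot: [0.866, 0.192, 0.451, -0.1]
force: [0.2, -0.9, -1.6]
finger_gap: 0.834
```

>>> {"method": "move_arm", "body": {"plan": [[[0,0,0,-0.12,0,0.085,1],[0,0,0,-0.26,0,0.18,1],[0,0,0,-0.4,0,0.28,1],[0,0,0,-0.54,0,0.378,1],[0,0,0,-0.63,0,0.44,1],[0,0,0,-0.68,0,0.477,1],[0,0,0,-0.71,0,0.497,1],[0,0,0,-0.73,0,0.51,1]]]}}

```text
t: 23.7
tcp_pos: [0.507, 0.2939, 0.0672]
tool_rot: [0.865, 0.193, 0.452, -0.1]
force: [-0.0, 0.7, -1.7]
finger_gap: 0.831
```

Run:
```python
from h import *
s=st();print(s["tcp_pos"],s["finger_gap"]*85,s["force"])
Rt=tool(25,35,180);go([.507,.293,.0630],Rt)
```

```text
[0.50701552 0.29391301 0.06715042] 70.6384099199231 [-0.02294953  0.69678748 -1.69783841]
turn [-0.002 -0.002  0.002] shift [-0.036  0.008  0.02 ]
```

>>> {"method": "move_arm", "body": {"plan": [[[0,0,0,-0.018,0,0.012,1],[0,0,0,-0.03,0,0.02,1],[0,0,0,-0.036,0,0.024,1],[0,0,0,-0.036,0,0.024,0.2],[0,0,0,-0.036,0,0.024,0.1],[0,0,0,-0.036,0,0.024,0],[0,0,0,-0.036,0,0.024,0],[0,0,0,-0.036,0,0.024,0]]]}}

```text
t: 24.7
tcp_pos: [0.5069, 0.2938, 0.0626]
tool_rot: [0.866, 0.193, 0.451, -0.1]
force: [-0.1, 0.4, 0.1]
finger_gap: 1.001
```

```bash
cat > plan4.py <<'E'
from h import *
s=st();print(s["tcp_pos"],s["finger_gap"]*85,s["force"])
Rt=tool(25,35,180);a=go([.507,.293,.162],Rt)
# lid options: tool down, tool y perpendicular to bar. bar angle 33 deg, slot -16.2
L=np.array([.478,-.2268,.048])
def down(yaw): return R.from_matrix(np.c_[[np.cos(np.radians(yaw)),np.sin(np.radians(yaw)),0],[np.sin(np.radians(yaw)),-np.cos(np.radians(yaw)),0],[0,0,-1]])
for k in(0,180):
    for nm,p,yaw in(("lid",L+[0,0,.0],33+k),("lid+",L+[0,0,.15],33+k),("seat+",np.r_[AX,.23],-16.2+k),("seat",np.r_[AX,.181],-16.2+k),("turn",np.r_[AX,.181],-16.2-46+k)):
        print(k,nm,[q.round(2).tolist() for q in ik(p-np.array([0,0,-.003]),down(yaw))])
print("now",ik(*a))
E
python3 plan4.py
```

```text
[0.50688389 0.29382059 0.06260467] 85.08929267291555 [-0.0899494   0.36057222  0.11973215]
turn [-0.002 -0.002  0.002] shift [ 0.814  0.008 -0.571]
0 lid [[-0.65, 0.73, 1.82, 0.0, 0.6, 0.34]]
0 lid+ [[-0.65, 0.47, 1.73, 0.0, 0.94, 0.34]]
0 seat+ [[-0.14, 0.53, 1.5, -0.0, 1.11, 1.71]]
0 seat [[-0.14, 0.59, 1.55, 0.0, 1.01, 1.71]]
0 turn [[-0.14, 0.59, 1.55, 0.0, 1.01, 2.52]]
180 lid [[-0.65, 0.73, 1.82, 0.0, 0.6, -2.8]]
180 lid+ [[-0.65, 0.47, 1.73, 0.0, 0.94, -2.8]]
180 seat+ [[-0.14, 0.53, 1.5, 0.0, 1.11, -1.43]]
180 seat [[-0.14, 0.59, 1.55, 0.0, 1.01, -1.43]]
180 turn [[-0.14, 0.59, 1.55, 0.0, 1.01, -0.63]]
now [array([ 0.26679745,  0.69363194,  2.24158364,  2.93896787,  0.75706452,
       -1.52043351])]
```

>>> {"method": "move_arm", "body": {"plan": [[[0,0,0,0.05,0,-0.035,0],[0,0,0,0.12,0,-0.085,0],[0,0,0,0.25,0,-0.175,0],[0,0,0,0.4,0,-0.28,0],[0,0,0,0.6,0,-0.42,0],[0,0,0,0.8,0,-0.56,0],[0,0,0,1,0,-0.7,0],[0,0,0,1,0,-0.7,0]]]}}

```text
t: 25.7
tcp_pos: [0.5069, 0.294, 0.1874]
tool_rot: [0.864, 0.193, 0.453, -0.1]
force: [0.2, -0.6, -0.6]
finger_gap: 0.997
```

```bash
cat >> h.py <<'E'
def down(yaw):
    a=np.radians(yaw);return R.from_matrix(np.c_[[np.cos(a),np.sin(a),0],[np.sin(a),-np.cos(a),0],[0,0,-1]])
E
cat > plan5.py <<'E'
from h import *
s=st();q0=s["q"];print(q0.round(2),s["tcp_pos"],s["force"])
qE=ik([.478,-.2268,.16],down(33))[0]
for bump in(-.1,-.2):
  N=20;Q=[q0+(qE-q0)*x+np.array([0,bump,0,0,0,0])*np.sin(np.pi*x) for x in np.linspace(0,1,N+1)]
  print("lowest tip/path",[ (fk(q)[0]+.022*fk(q)[1].apply([0,0,1])).round(2).tolist() for q in Q[::2]])
np.save("Q3.npy",Q)
for a in range(0,N,4):print("--");rows(Q[a+1:a+5],Q[a])
T=snapshot("top");P=cloud(T);m=np.zeros(P.shape[:2],bool);m[198:250,118:172]=1;m&=abs(P[...,2]-.085)<.006
print("cup",rcirc(P[m][:,:2]))
E
python3 plan5.py
```

```text
[ 0.27  0.62  2.23  2.92  0.69 -1.5 ] [0.50689475 0.29395404 0.18743764] [ 0.20974691 -0.57487282 -0.59355896]
lowest tip/path [[0.52, 0.3, 0.17], [0.55, 0.31, 0.21], [0.57, 0.3, 0.23], [0.58, 0.28, 0.25], [0.59, 0.25, 0.25], [0.59, 0.21, 0.24], [0.58, 0.15, 0.21], [0.57, 0.07, 0.19], [0.55, -0.02, 0.16], [0.52, -0.12, 0.15], [0.48, -0.23, 0.14]]
lowest tip/path [[0.52, 0.3, 0.17], [0.55, 0.31, 0.23], [0.57, 0.3, 0.27], [0.58, 0.28, 0.29], [0.59, 0.25, 0.3], [0.59, 0.21, 0.29], [0.58, 0.14, 0.26], [0.57, 0.07, 0.23], [0.55, -0.02, 0.19], [0.52, -0.12, 0.16], [0.48, -0.23, 0.14]]
--
[0.06, 0.07, -0.01, 0.31, 0.05, -0.01] [0.524 0.297 0.213]
[0.12, 0.13, -0.03, 0.58, 0.11, -0.04] [0.538 0.297 0.237]
[0.17, 0.17, -0.05, 0.81, 0.18, -0.09] [0.549 0.294 0.259]
[0.22, 0.2, -0.08, 1.0, 0.26, -0.15] [0.558 0.289 0.278]
--
[0.05, 0.01, -0.03, 0.14, 0.1, -0.06] [0.565 0.281 0.293]
[0.09, -0.0, -0.06, 0.23, 0.21, -0.13] [0.569 0.27  0.303]
[0.12, -0.03, -0.09, 0.26, 0.34, -0.21] [0.573 0.256 0.31 ]
[0.15, -0.07, -0.12, 0.25, 0.5, -0.29] [0.575 0.238 0.311]
--
[0.02, -0.06, -0.02, -0.09, 0.16, -0.11] [0.576 0.218 0.308]
[0.04, -0.14, -0.03, -0.23, 0.34, -0.22] [0.577 0.193 0.302]
[0.05, -0.23, -0.04, -0.41, 0.54, -0.35] [0.576 0.165 0.291]
[0.05, -0.33, -0.03, -0.64, 0.75, -0.5] [0.574 0.133 0.279]
--
[0.0, -0.11, 0.01, -0.3, 0.22, -0.11] [0.57  0.097 0.264]
[-0.0, -0.23, 0.04, -0.65, 0.44, -0.23] [0.564 0.058 0.247]
[-0.01, -0.35, 0.07, -1.02, 0.67, -0.38] [0.556 0.016 0.231]
[-0.03, -0.48, 0.11, -1.41, 0.91, -0.55] [ 0.545 -0.029  0.214]
--
[-0.02, -0.13, 0.04, -0.44, 0.27, -0.04] [ 0.532 -0.076  0.198]
[-0.03, -0.27, 0.09, -0.9, 0.53, -0.1] [ 0.516 -0.125  0.183]
[-0.06, -0.4, 0.14, -1.38, 0.79, -0.19] [ 0.498 -0.176  0.17 ]
[-0.09, -0.54, 0.19, -1.87, 1.03, -0.31] [ 0.478 -0.227  0.16 ]
cup (array([0.50707247, 0.29432539]), np.float64(0.036078540265017306), 92, np.float64(0.001190460224743374))
```

>>> {"method": "move_arm", "body": {"plan": [[[0.06,0.07,-0.01,0.31,0.05,-0.01,0],[0.06,0.07,-0.01,0.31,0.05,-0.01,0],[0.12,0.13,-0.03,0.58,0.11,-0.04,0],[0.12,0.13,-0.03,0.58,0.11,-0.04,0],[0.17,0.17,-0.05,0.81,0.18,-0.09,0],[0.17,0.17,-0.05,0.81,0.18,-0.09,0],[0.22,0.2,-0.08,1,0.26,-0.15,0],[0.22,0.2,-0.08,1,0.26,-0.15,0]]]}}

```text
t: 26.75
tcp_pos: [0.5585, 0.289, 0.2746]
tool_rot: [0.81, 0.249, 0.502, -0.174]
force: [0.2, 0.5, 0.1]
finger_gap: 1.003
```

>>> {"method": "move_arm", "body": {"plan": [[[0.05,0.01,-0.03,0.14,0.1,-0.06,0],[0.05,0.01,-0.03,0.14,0.1,-0.06,0],[0.09,0,-0.06,0.23,0.21,-0.13,0],[0.09,0,-0.06,0.23,0.21,-0.13,0],[0.12,-0.03,-0.09,0.26,0.34,-0.21,0],[0.12,-0.03,-0.09,0.26,0.34,-0.21,0],[0.15,-0.07,-0.12,0.25,0.5,-0.29,0],[0.15,-0.07,-0.12,0.25,0.5,-0.29,0]]]}}

```text
t: 27.75
tcp_pos: [0.5759, 0.239, 0.3085]
tool_rot: [0.798, 0.321, 0.473, -0.192]
force: [-0.1, 0.4, 0.4]
finger_gap: 0.996
```

>>> {"method": "move_arm", "body": {"plan": [[[0.02,-0.06,-0.02,-0.09,0.16,-0.11,0],[0.02,-0.06,-0.02,-0.09,0.16,-0.11,0],[0.04,-0.14,-0.03,-0.23,0.34,-0.22,0],[0.04,-0.14,-0.03,-0.23,0.34,-0.22,0],[0.05,-0.23,-0.04,-0.41,0.54,-0.35,0],[0.05,-0.23,-0.04,-0.41,0.54,-0.35,0],[0.05,-0.33,-0.03,-0.64,0.75,-0.5,0],[0.05,-0.33,-0.03,-0.64,0.75,-0.5,0]]]}}

```text
t: 28.75
tcp_pos: [0.574, 0.1339, 0.2764]
tool_rot: [0.845, 0.361, 0.362, -0.159]
force: [-0.5, -0.1, 0.3]
finger_gap: 1.001
```

Run:
```python
from h import *
s=st();Q=np.load("Q3.npy");print(s["q"].round(2),s["tcp_pos"],Q[12].round(2))
rows(Q[13:16],s["q"]);print();rows(Q[16:19],Q[15]);print();rows(Q[19:],Q[18])
```

```text
[-0.28  0.38  1.95  1.18  0.78 -0.4 ] [0.57395993 0.13388226 0.27642043] [-0.29  0.38  1.95  1.17  0.78 -0.39]
[0.0, -0.11, 0.01, -0.29, 0.22, -0.13] [0.57  0.097 0.264]
[-0.0, -0.23, 0.03, -0.63, 0.45, -0.25] [0.564 0.058 0.247]
[-0.01, -0.36, 0.06, -1.0, 0.68, -0.4] [0.556 0.016 0.231]

[-0.01, -0.13, 0.04, -0.42, 0.25, -0.06] [ 0.545 -0.029  0.214]
[-0.03, -0.26, 0.08, -0.86, 0.51, -0.14] [ 0.532 -0.076  0.198]
[-0.05, -0.4, 0.13, -1.32, 0.76, -0.25] [ 0.516 -0.125  0.183]

[-0.02, -0.14, 0.05, -0.47, 0.29, 0.02] [ 0.498 -0.176  0.17 ]
[-0.05, -0.27, 0.1, -0.95, 0.57, 0.01] [ 0.478 -0.227  0.16 ]
```

>>> {"method": "move_arm", "body": {"plan": [[[0,-0.06,0.01,-0.15,0.11,-0.06,0],[0,-0.11,0.01,-0.29,0.22,-0.13,0],[0,-0.17,0.02,-0.46,0.34,-0.19,0],[0,-0.23,0.03,-0.63,0.45,-0.25,0],[0,-0.3,0.05,-0.82,0.57,-0.32,0],[-0.01,-0.36,0.06,-1,0.68,-0.4,0],[-0.01,-0.36,0.06,-1,0.68,-0.4,0],[-0.01,-0.36,0.06,-1,0.68,-0.4,0]]]}}

```text
t: 29.75
tcp_pos: [0.5552, 0.0174, 0.231]
tool_rot: [0.896, 0.36, 0.236, -0.113]
force: [-0.0, -0.1, -0.9]
finger_gap: 1.002
```

>>> {"method": "move_arm", "body": {"plan": [[[-0.01,-0.06,0.02,-0.21,0.12,-0.03,0],[-0.01,-0.13,0.04,-0.42,0.25,-0.06,0],[-0.02,-0.2,0.06,-0.64,0.38,-0.1,0],[-0.03,-0.26,0.08,-0.86,0.51,-0.14,0],[-0.03,-0.3,0.09,-0.98,0.58,-0.17,0],[-0.03,-0.3,0.09,-1,0.58,-0.17,0],[-0.03,-0.3,0.09,-1,0.58,-0.17,0],[-0.03,-0.3,0.09,-1,0.58,-0.17,0]]]}}

```text
t: 30.75
tcp_pos: [0.527, -0.0906, 0.1939]
tool_rot: [0.931, 0.335, 0.129, -0.066]
force: [-0.2, 0.1, 0.8]
finger_gap: 0.999
```

Run:
```python
from h import *
s=st();print(s["q"].round(2),s["tcp_pos"])
a=go([.498,-.175,.17],down(33));a=go([.478,-.2265,.14],down(33),a);go([.478,-.2265,.052],down(33),a)
```

```text
[-0.53  0.46  1.82  0.39  0.83  0.09] [ 0.52696864 -0.09062657  0.19386518]
turn [-0.069 -0.364  0.146] shift [-0.795  0.469 -0.005]
turn [0. 0. 0.] shift [-0.448  0.323  0.3  ]
turn [0. 0. 0.] shift [0.   0.   0.88]
```

>>> {"method": "move_arm", "body": {"plan": [[[-0.02,-0.1,0.04,-0.22,0.13,0,0],[-0.04,-0.2,0.08,-0.44,0.26,0,0],[-0.06,-0.3,0.12,-0.66,0.39,0,0],[-0.069,-0.364,0.146,-0.795,0.469,-0.005,0],[-0.069,-0.364,0.146,-0.795,0.469,-0.005,0],[-0.069,-0.364,0.146,-0.795,0.469,-0.005,0],[-0.069,-0.364,0.146,-0.795,0.469,-0.005,0],[-0.069,-0.364,0.146,-0.795,0.469,-0.005,0]]]}}

```text
t: 31.75
tcp_pos: [0.498, -0.1755, 0.1701]
tool_rot: [0.959, 0.284, 0.0, 0.0]
force: [-0.1, 0.0, 1.2]
finger_gap: 1.001
```

>>> {"method": "move_arm", "body": {"plan": [[[0,0,0,-0.15,0.11,0.1,0],[0,0,0,-0.3,0.22,0.2,0],[0,0,0,-0.448,0.323,0.3,0],[0,0,0,-0.448,0.323,0.45,0],[0,0,0,-0.448,0.323,0.6,0],[0,0,0,-0.448,0.323,0.7,0],[0,0,0,-0.448,0.323,0.7,0],[0,0,0,-0.448,0.323,0.7,0]]]}}

```text
t: 32.75
tcp_pos: [0.4784, -0.2271, 0.1001]
tool_rot: [0.959, 0.284, 0.0, 0.0]
force: [0.2, -1.1, -0.1]
finger_gap: 1.002
```

Run:
```python
from h import *
s=st();print(s["q"].round(2),s["tcp_pos"],s["force"])
go([.4783,-.2266,.053],down(33))
S=snapshot("side");P=cloud(S);m=(np.hypot(P[...,0]-.478,P[...,1]+.227)<.05)&(P[...,2]>.055)&(P[...,2]<.066);b=P[m];print(len(b),b.mean(0) if len(b) else 0)
n=load("side0.npz");P=cloud(n);m=(np.hypot(P[...,0]-.478,P[...,1]+.227)<.05)&(P[...,2]>.0575)&(P[...,2]<.064);b=P[m][:,:2];w,V=np.linalg.eigh(np.cov(b.T));c=b.mean(0);e=(b-c)@V;print("side0 bar",c,np.degrees(np.arctan2(V[1,1],V[0,1])),np.ptp(e,axis=0),c+V@((e.max(0)+e.min(0))/2))
n=load("top0.npz");P=cloud(n);m=(np.hypot(P[...,0]-.478,P[...,1]+.227)<.05)&(P[...,2]>.057)&(P[...,2]<.064);b=P[m][:,:2];w,V=np.linalg.eigh(np.cov(b.T));c=b.mean(0);e=(b-c)@V;print("top0 bar",c,np.degrees(np.arctan2(V[1,1],V[0,1])),np.ptp(e,axis=0),c+V@((e.max(0)+e.min(0))/2))
```

```text
[-0.65  0.64  1.8  -0.    0.71  0.34] [ 0.47840051 -0.2270953   0.10009706] [ 0.17972075 -1.12687616 -0.10108388]
turn [0.001 0.    0.   ] shift [ 0.002 -0.005  0.471]
177 [ 0.47536805 -0.22834738  0.05996364]
side0 bar [ 0.47566269 -0.22812283] -147.13883852045285 [0.01794203 0.07388796] [ 0.47782491 -0.22664019]
top0 bar [ 0.47870603 -0.22655255] -147.6608173654427 [0.01834791 0.07083402] [ 0.47884581 -0.22667329]
```

>>> {"method": "move_arm", "body": {"plan": [[[0,0,0,0,0,0.12,0],[0,0,0,0,0,0.24,0],[0,0,0,0,-0.005,0.36,0],[0,0,0,0,-0.005,0.44,0],[0,0,0,0,-0.005,0.47,0],[0,0,0,0,-0.005,0.47,0.2],[0,0,0,0,-0.005,0.47,0.4],[0,0,0,0,-0.005,0.47,0.6]]], "force": 60}}

```text
t: 33.8
tcp_pos: [0.478, -0.2271, 0.0533]
tool_rot: [0.959, 0.284, 0.0, 0.001]
force: [-0.4, -0.7, 0.6]
finger_gap: 0.412
```

>>> {"method": "move_arm", "body": {"plan": [[[0,0,0,0,0,0,0.8],[0,0,0,0,0,0,1],[0,0,0,0,0,0,1],[0,0,0,0,0,0,1],[0,0,0,0,0,0,1],[0,0,0,0,0,0,1],[0,0,0,0,0,0,1],[0,0,0,0,0,0,1]]]}}

```text
t: 34.8
tcp_pos: [0.478, -0.2271, 0.0534]
tool_rot: [0.959, 0.284, 0.0, 0.001]
force: [-1.1, 1.1, 5.8]
finger_gap: 0.203
```

```bash
cat > plan6.py <<'E'
from h import *
s=st();print(s["q"].round(2),s["tcp_pos"],s["force"],s["finger_gap"]*85)
# chopper angle/centre from marks, initial top + side views
for n in("top0.npz","side0.npz"):
    d=load(n);P=cloud(d);h=cv2.cvtColor(d["img"],cv2.COLOR_RGB2HSV).astype(int)
    r=np.hypot(P[...,0]-AX[0],P[...,1]-AX[1]);k=(r<.068)&(r>.05)&(abs(P[...,2]-.149)<.004)
    H=h[k];X=P[k][:,:2]
    for nm,m in dict(white=(H[:,1]<70)&(H[:,2]>150),green=(H[:,0]>45)&(H[:,0]<85)&(H[:,1]>100),red=((H[:,0]<8)|(H[:,0]>172))&(H[:,1]>120)).items():
        x=X[m]-AX;up=x[:,1]+x[:,0]*.3>0
        if up.any() and (~up).any():
            c1,c2=x[up].mean(0),x[~up].mean(0);dd=c2-c1;print(n,nm,"mid",AX+(c1+c2)/2,"len",np.linalg.norm(dd).round(4),"ang",np.degrees(np.arctan2(dd[1],dd[0])).round(1),up.sum(),(~up).sum())
E
python3 plan6.py
```

```text
[-0.65  0.72  1.82 -0.    0.6   0.34] [ 0.47796286 -0.2270777   0.05336914] [-1.07425704  1.1153897   5.80158257] 17.271147961870575
top0.npz white mid [0.62369352 0.02145027] len 0.0782 ang 164.4 3 3
top0.npz green mid [0.60619727 0.02675659] len 0.1149 ang -61.9 50 49
top0.npz red mid [0.60924971 0.02313826] len 0.115 ang -112.5 23 17
side0.npz white mid [0.63500838 0.0186009 ] len 0.06 ang -21.7 2 1
side0.npz green mid [0.60773552 0.02793145] len 0.1161 ang -61.9 23 30
side0.npz red mid [0.60021457 0.02451827] len 0.11 ang -102.4 6 7
```

Run:
```python
from h import *
s=status.sense();p0=s["tcp_pos"]
a=(p0,down(33))
for p,y in(([.478,-.227,.15],33),([.515,-.150,.235],17),([.56,-.062,.245],0),([.6058,.0268,.245],-16.4),([.6058,.0268,.190],-16.4)):
    a=go(p,down(y),a); print(ik(*a)[0].round(2))
```

```text
turn [0. 0. 0.] shift [ 0.001 -0.    -0.966]
[-0.65  0.55  1.77  0.    0.82  0.34]
turn [0.    0.    0.356] shift [ 0.73  -0.444 -0.85 ]
[-0.49  0.43  1.67  0.    1.03  0.78]
turn [0.    0.    0.378] shift [ 0.688 -0.71  -0.1  ]
[-0.31  0.45  1.6   0.    1.09  1.26]
turn [0.    0.    0.364] shift [ 0.458 -0.888  0.   ]
[-0.14  0.51  1.49 -0.    1.14  1.72]
turn [0. 0. 0.] shift [0.   0.   0.55]
[-0.14  0.58  1.54 -0.    1.02  1.72]
```

>>> {"method": "move_arm", "body": {"plan": [[[0,0,0,0,0,-0.05,1],[0,0,0,0,0,-0.12,1],[0,0,0,0,0,-0.25,1],[0,0,0,0,0,-0.4,1],[0,0,0,0,0,-0.55,1],[0,0,0,0,0,-0.7,1],[0,0,0,0,0,-0.85,1],[0,0,0,0,0,-0.96,1]]]}}

```text
t: 35.8
tcp_pos: [0.478, -0.227, 0.1502]
tool_rot: [0.959, 0.284, 0.0, 0.001]
force: [0.3, -0.3, -0.3]
finger_gap: 0.205
```

>>> {"method": "move_arm", "body": {"plan": [[[0,0,0.05,0.09,-0.06,-0.12,1],[0,0,0.1,0.18,-0.11,-0.24,1],[0,0,0.15,0.28,-0.17,-0.36,1],[0,0,0.2,0.37,-0.22,-0.48,1],[0,0,0.25,0.46,-0.28,-0.6,1],[0,0,0.3,0.56,-0.34,-0.72,1],[0,0,0.33,0.65,-0.4,-0.8,1],[0,0,0.356,0.73,-0.444,-0.85,1]]]}}

```text
t: 36.8
tcp_pos: [0.5148, -0.1494, 0.2346]
tool_rot: [0.989, 0.147, 0.0, 0.0]
force: [-0.6, -0.5, -1.4]
finger_gap: 0.198
```

>>> {"method": "move_arm", "body": {"plan": [[[0,0,0.05,0.09,-0.09,-0.02,1],[0,0,0.1,0.18,-0.18,-0.03,1],[0,0,0.15,0.27,-0.28,-0.04,1],[0,0,0.2,0.36,-0.37,-0.06,1],[0,0,0.25,0.46,-0.47,-0.07,1],[0,0,0.3,0.55,-0.56,-0.09,1],[0,0,0.34,0.62,-0.64,-0.1,1],[0,0,0.378,0.688,-0.71,-0.1,1]]]}}

```text
t: 37.8
tcp_pos: [0.5597, -0.0613, 0.244]
tool_rot: [1.0, -0.001, -0.0, 0.0]
force: [0.7, -0.2, -0.9]
finger_gap: 0.199
```

Run:
```python
from h import *
s=st();print(s["q"].round(2),s["tcp_pos"],s["force"],s["finger_gap"]*85)
a=go([.6058,.0268,.245],down(-16.4))
# check lid in hand: flange disc centre relative to TCP
for nm in("top","side"):
    S=snapshot(nm);P=cloud(S);p=s["tcp_pos"];zz=p[2]-.0284
    m=(np.hypot(P[...,0]-p[0],P[...,1]-p[1])<.065)&(abs(P[...,2]-zz)<.004);q=P[m][:,:2]
    print(nm,m.sum(),P[m][:,2].mean(),((q.max(0)+q.min(0))/2-p[:2]),np.ptp(q,axis=0))
```

```text
[-0.31  0.46  1.6  -0.    1.09  1.27] [ 0.55972561 -0.06133921  0.24404134] [ 0.68529165 -0.24275871 -0.88278546] 16.905588438528042
turn [0.001 0.001 0.362] shift [ 0.459 -0.882 -0.01 ]
top 238 0.21398748012780158 [-0.0298971   0.00336814] [0.0415802  0.09601759]
side 488 0.2142886487466739 [-4.09896711e-05 -1.95161216e-03] [0.10297349 0.10492472]
```

>>> {"method": "move_arm", "body": {"plan": [[[0,0,0.05,0.06,-0.11,0,1],[0,0,0.1,0.12,-0.22,0,1],[0,0,0.15,0.18,-0.35,0,1],[0,0,0.2,0.25,-0.48,0,1],[0,0,0.25,0.32,-0.61,0,1],[0,0,0.3,0.38,-0.73,0,1],[0,0,0.34,0.43,-0.83,-0.01,1],[0,0,0.362,0.459,-0.882,-0.01,1]]]}}

```text
t: 38.9
tcp_pos: [0.6059, 0.0264, 0.2448]
tool_rot: [0.99, -0.142, -0.0, 0.0]
force: [-0.1, -0.0, -0.8]
finger_gap: 0.205
```

Run:
```python
from h import *
s=st();print(s["q"].round(2),s["tcp_pos"],s["force"],s["ft_torque"],s["finger_gap"]*85)
go([.6058,.0268,.206],down(-16.4))
x=R.from_quat(s["tool_rot"]).apply([1,0,0]);print(np.degrees(np.arctan2(x[1],x[0])))
```

```text
[-0.14  0.51  1.49 -0.    1.14  1.72] [0.60586538 0.02638012 0.24484076] [-0.10799868 -0.01935246 -0.79513959] [-0.02961311  0.00976338 -0.01156978] 17.404976024726437
turn [0.001 0.    0.001] shift [-0.002 -0.004  0.388]
-16.347077365110746
```

>>> {"method": "move_arm", "body": {"plan": [[[0,0,0,0,0,0.1,1],[0,0,0,0,-0.002,0.2,1],[0,0,0,-0.002,-0.004,0.3,1],[0,0,0,-0.002,-0.004,0.36,1],[0,0,0,-0.002,-0.004,0.4,1],[0,0,0,-0.002,-0.004,0.42,1],[0,0,0,-0.002,-0.004,0.44,1],[0,0,0,-0.002,-0.004,0.44,1]]]}}

```text
t: 39.9
tcp_pos: [0.6059, 0.0267, 0.2009]
tool_rot: [0.99, -0.142, 0.0, 0.0]
force: [0.2, 0.2, -2.0]
finger_gap: 0.195
```

Run:
```python
from h import *
s=st();print(s["tcp_pos"],s["force"],s["ft_torque"],s["finger_gap"]*85)
T=snapshot("top");S=snapshot("side");save("s6.png",np.hstack([cv2.resize(S["img"][130:260,200:360],(430,348),interpolation=cv2.INTER_CUBIC),cv2.resize(T["img"][134:234,204:304],(348,348),interpolation=cv2.INTER_CUBIC)]))
```

```text
[0.60592721 0.02670985 0.20090173] [ 0.16257943  0.21286615 -2.03933288] [ 0.02158488 -0.03751105 -0.04370225] 16.55414231698813
```

View pics/s6.png

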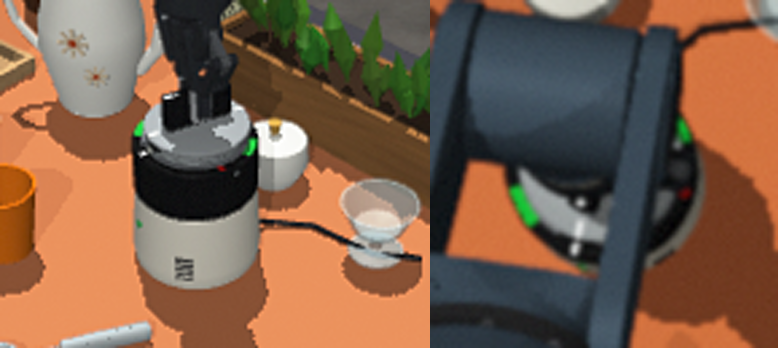

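The pointer (top crop (580,205)) lines up with the white mark (575,245), and the plug has begun to enter with no contact force. I lower on gently.

>>> {"method": "move_arm", "body": {"plan": [[[0,0,0,0,0,0.015,1],[0,0,0,0,0,0.03,1],[0,0,0,0,0,0.045,1],[0,0,0,0,0,0.06,1],[0,0,0,0,0,0.075,1],[0,0,0,0,0,0.09,1],[0,0,0,0,0,0.1,1],[0,0,0,0,0,0.1,1]]]}}

```text
t: 41.0
tcp_pos: [0.6056, 0.0268, 0.1906]
tool_rot: [0.99, -0.142, -0.0, 0.0]
force: [0.3, 1.3, -1.5]
finger_gap: 0.199
```

Run:
```python
from h import *
s=st();print(s["tcp_pos"],s["force"],s["ft_torque"],s["finger_gap"]*85)
```

```text
[0.60558228 0.02681249 0.19058076] [ 0.31901995  1.2621458  -1.52285663] [0.08903036 0.14187872 0.00104211] 16.955519876128673
```

>>> {"method": "move_arm", "body": {"plan": [[[0,0,0,0,0,0.01,1],[0,0,0,0,0,0.02,1],[0,0,0,0,0,0.03,1],[0,0,0,0,0,0.036,1],[0,0,0,0,0,0.042,1],[0,0,0,0,0,0.046,1],[0,0,0,0,0,0.05,1],[0,0,0,0,0,0.05,1]]]}}

```text
t: 42.0
tcp_pos: [0.6057, 0.0268, 0.1866]
tool_rot: [0.99, -0.142, 0.0, 0.0]
force: [-3.3, 2.5, 5.0]
finger_gap: 0.201
```

Run:
```python
from h import *
s=st();print(s["tcp_pos"],s["force"],s["ft_torque"],s["finger_gap"]*85)
```

```text
[0.60565613 0.02681897 0.18658223] [-3.30640549  2.53298686  4.95987133] [ 0.30381792  0.58121904 -0.01224635] 17.061646638185994
```

The lid is seated at TCP z = 0.1866 against 0.1864 expected, with light contact. Now I twist clockwise.

>>> {"method": "move_arm", "body": {"plan": [[[0,0,0.08,0,0,-0.002,1],[0,0,0.16,0,0,-0.002,1],[0,0,0.24,0,0,-0.002,1],[0,0,0.32,0,0,-0.002,1],[0,0,0.4,0,0,-0.002,1],[0,0,0.48,0,0,-0.002,1],[0,0,0.55,0,0,-0.002,1],[0,0,0.6,0,0,-0.002,1]]]}}

```text
t: 43.0
tcp_pos: [0.6076, 0.0278, 0.1868]
tool_rot: [0.929, -0.37, 0.002, -0.001]
force: [0.7, 3.7, 1.8]
finger_gap: 0.199
```

Run:
```python
from h import *
s=st();print(s["q"].round(3),s["tcp_pos"],s["force"],s["ft_torque"],s["finger_gap"]*85)
go(s["tcp_pos"],down(-16.4-45.8))
```

```text
[-1.390e-01  5.840e-01  1.542e+00  2.000e-03  1.011e+00  2.189e+00] [0.60755031 0.02777294 0.18675143] [0.72294496 3.71434574 1.83776486] [0.7908755  0.05621106 0.19979382] 16.946467113018578
turn [-0.005 -0.002  0.418] shift [0. 0. 0.]
```

>>> {"method": "move_arm", "body": {"plan": [[[0,0,0.07,0.002,-0.005,0,1],[0,0,0.14,0.005,-0.01,0,1],[0,0,0.21,0.005,-0.016,0,1],[0,0,0.28,0.005,-0.016,0,1],[0,0,0.34,0.005,-0.016,0,1],[0,0,0.39,0.005,-0.016,0,1],[0,0,0.42,0.005,-0.016,0,1],[0,0,0.42,0.005,-0.016,0,1]]]}}

```text
t: 44.0
tcp_pos: [0.6082, 0.0276, 0.1866]
tool_rot: [0.856, -0.517, 0.001, -0.0]
force: [-0.4, 3.0, 3.9]
finger_gap: 0.204
```

Run:
```python
from h import *
s=st();print(s["q"].round(3),s["tcp_pos"],s["force"],s["ft_torque"],s["finger_gap"]*85)
x=R.from_quat(s["tool_rot"]).apply([1,0,0]);print("tool yaw",np.degrees(np.arctan2(x[1],x[0])))
T=snapshot("top");S=snapshot("side");save("s7.png",np.hstack([cv2.resize(S["img"][130:260,200:360],(430,348),interpolation=cv2.INTER_CUBIC),cv2.resize(T["img"][134:234,204:304],(348,348),interpolation=cv2.INTER_CUBIC)]))
for nm,X in(("top",T),("side",S)):
    P=cloud(X);z=P[...,2];r=np.hypot(P[...,0]-.607,P[...,1]-.0275)
    m=(r<.052)&(abs(z-.174)<.006)
    if m.sum()>20:
        A=np.c_[P[m][:,:2]-[.607,.0275],np.ones(m.sum())];c=np.linalg.lstsq(A,z[m],rcond=None)[0];print(nm,m.sum(),"lid top z,tilt",c)
    h=cv2.cvtColor(X["img"],cv2.COLOR_RGB2HSV).astype(int)
    w=m&(h[...,1]<40)&(h[...,2]>215)&(r>.036);d=P[w][:,:2]-[.607,.0275];print("white",np.degrees(np.arctan2(d[:,1],d[:,0])).round(),(np.hypot(*d.T)*1e3).round())
    b=(r<.045)&(abs(z-.193)<.006)&(h[...,2]<60);d=P[b][:,:2]
    if b.sum()>15: w_,V=np.linalg.eigh(np.cov(d.T));print("dark bar",b.sum(),np.degrees(np.arctan2(V[1,1],V[0,1])),np.sqrt(w_*12))
# bystanders
T0=load("top0.npz");a=cv2.absdiff(T0["img"],T["img"]).max(2)
for n,(u,v) in dict(cup=(146,224),o1=(195,242),o2=(129,281),sug=(244,125),c1=(311,131),c2=(374,136),jug=(430,168),pot=(130,136),purple=(339,300),orange=(422,236),spoon=(254,289)).items(): print(n,np.median(a[v-8:v+8,u-8:u+8]),end="; ")
```

```text
[-0.138  0.585  1.539 -0.     1.015  2.519] [0.60816752 0.02761504 0.18660147] [-0.39684734  3.01554294  3.93120473] [0.39750455 0.2377933  0.15361395] 17.3182395422809
tool yaw -62.23729304746529
white [] []
side 101 lid top z,tilt [-0.05841499 -0.0293795   0.17384139]
white [] []
dark bar 88 125.63274238021671 [0.02985046 0.06532567]
cup 107.0; o1 62.0; o2 15.0; sug 28.0; c1 27.0; c2 27.0; jug 28.0; pot 28.0; purple 47.0; orange 26.0; spoon 25.0;
```

View pics/s7.png

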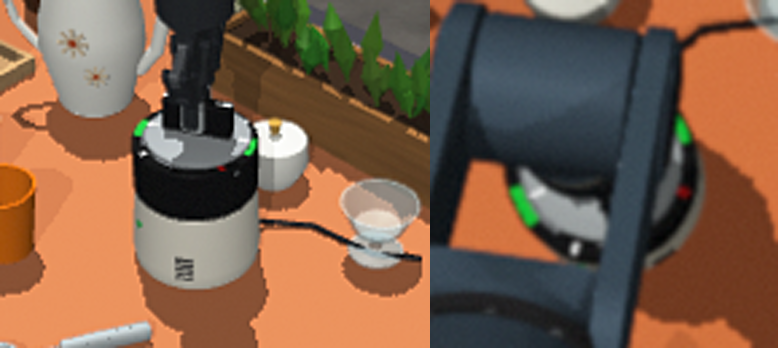

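The lid's pointer (top crop (538,192)) stands at the middle of the green zone (522,207), with the flange flush on the collar. I make a last check of the cup and its neighbours, then hand in.

Run:
```python
from h import *
T=snapshot("top");P=cloud(T)
for n,(u,v) in dict(cup=(146,224),o1=(195,242),o2=(129,281)).items():
    m=np.zeros(P.shape[:2],bool);m[v-24:v+24,u-24:u+24]=1;m&=abs(P[...,2]-.085)<.008
    print(n,m.sum(),rcirc(P[m][:,:2])[:2] if m.sum()>20 else None)
T0=cloud(load("top0.npz"))
for n,(u,v) in dict(sug=(244,125),c1=(311,131),c2=(374,136),jug=(430,168),pot=(130,136),spoon=(254,289),purple=(339,300),orange=(422,236)).items(): print(n,np.nanmedian(abs(P-T0)[v-20:v+20,u-20:u+20,2]).round(4),end="; ")
S=snapshot("side");Q=cloud(S);r=np.hypot(Q[...,0]-.607,Q[...,1]-.0275);m=(r<.052)&(r>.03)&(abs(Q[...,2]-.158)<.006);print("\nlid top z",m.sum(),Q[m][:,2].mean(),Q[m][:,2].std())
s=status.sense();print(s["t"],s["tool_rot"],s["ft_torque"],s["finger_gap"])
print(manip.sign_off())
```

```text
cup 186 (array([0.5069753 , 0.29435604]), np.float64(0.03595212112782688))
o1 57 (array([0.46362461, 0.1784558 ]), np.float64(0.031001311695867145))
o2 185 (array([0.37220938, 0.33037563]), np.float64(0.03596530213379405))
sug 0.0032; c1 0.0027; c2 0.0028; jug 0.0027; pot 0.0022; spoon 0.0041; purple 0.0027; orange 0.0027; 
lid top z 318 0.1560532333452116 0.0021056795599845436
44.2 [ 8.56064559e-01 -5.16867537e-01  1.11923094e-03 -4.10073917e-04] [0.42475172 0.16030639 0.14356331] 0.19925203289130275
the job is handed in; nothing more can be done
None
```

I poured the strawberries into the chopper bowl and stood the empty cup back upright about 1 mm from where it started. I then seated the lid through the slots and twisted it clockwise to about the middle of the green pulse zone. I handed the job in at 44 s with the lid still gripped.

**Berries:** A picture after the pour showed what I count as six berries in the bowl, though they partly overlap. The cup was empty and I saw no spills.

**Lid:**
- The tool turned about 46° from the slot, inside the 32–59° zone, and the picture shows the lid's pointer at the green mark.
- The moment on the gripper was about 0.15 N m, near the expected spring return of 0.11 N m.
- The gripper stopped 0.2 mm from the expected seated height. The camera put the lid's top at 156 mm against 158 mm expected, within its noise.
- I read the pulse zone from the tool angle and the picture; the switch ring itself could not be measured.

**Other tableware:** Heights around the checked pieces differ from the first picture by only 2–4 mm, about the camera noise.
- The fit of the orange cup nearest the white one was off (57 points, about 6 mm). I put that down to the arm partly hiding it, because nothing touched it in the pictures.

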